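Ready the guide caddy for the courier

ROBOT

A 6-joint arm with a two-finger parallel gripper is mounted at the origin on the work surface. World frame = base frame: x ahead of the robot, y to its left, z up, the work surface at z = 0. Lengths are in mm, angles in rad, forces in N, time in s.
With the tool pointing down it reaches from about 350 to 775 mm from the base axis. Payload 7.3 kg.
Tool frame: the origin (TCP) lies at the very end of the fingers, on their centre line; the grasp point (between the pads) lies 19 mm behind it (robot.grip_point_offset is the distance from the TCP to the grasp point, in mm); z points along the fingers, y is the direction in which the jaws open and shut (so a half turn about z gives the same grasp; the last joint's range is limited). The gripper opens to 92 mm and grips with 3 to 60 N. Pads are 19 mm wide; open, the fingers measure 130 mm over their backs; the gripper's body (75 mm by 190 mm) begins 47 mm behind the grasp point.
Start: joints at [-1.461, 0.342, 1.524, -0, 1.275, -0.146], TCP at [132.857, -507.931, 226.741] pointing down, gripper open.
Joint ranges: [-2.53, 2.53], [-0.77, 2.02], [0.04, 2.7], [-1, 4.14], [0.28, 2.66], [-3.11, 3.11]. Speed limits (rad/s): [2.57, 2.57, 3.14, 3.14, 3.14, 3.14].

INTERFACE

Orientations are given as a unit quaternion [x, y, z, w].
In Python, from cell import readout, optics, robot, search_frame, mark_of gives the robot as it stands.
- The arm moves only by the shell command python3 -m jog 'ROWS'. ROWS is JSON, a list of rows, each an object with "grip": the closure, from 0 (fully open) to 1 (shut); "xyz": the shift along the tool's x, y, z in mm, a list of three; "turn": the turn, a rotation vector about the tool's x, y, z in rad, a list of three. In form: [{"grip": grip, "xyz": [dx, dy, dz], "turn": [wx, wy, wz]}, ...]. A call has 1 to 20 rows; each row shifts and turns the pose as measured when the row begins, along the tool's axes as they then stand; what a row does not reach is not made up. A row lasts 1/12 s, in which the tool goes at most 41.7 mm and 7.16 degrees, less where a joint would pass 70% of its speed; a pose out of reach is approached as far as the arm can. A call is refused whole if a number of a shift passes 41.7 or a number of a turn 0.125, either way. A call with a gripper value outside its range is refused whole. The fingers move at their own pace and stop on an object; the grip force is fixed at half the most. Time passes only in rows, so rows that do not move let the fingers close. It gives the time, the measured TCP pose, the force and the opening at its end, in the units of the state.
- readout.observe(): the state, without advancing time (a new reading comes with each control period).
- optics.capture(name): name is "scene" or "side" or "wrist"; returns (picture, depth): 420x560x3 uint8, red, green, blue; 420x560 float32, mm along the optical axis (not along the pixel's ray), 0 where there is no reading.
- optics.camera_info(name): a dict with "fx", "fy", "cx", "cy" (pixels), "R" (3x3) and "t" (3): a world point X has camera coordinates R X + t; the wrist camera has in their place "mount" (4x4, takes a point from camera to tool coordinates, whose origin is the TCP and whose axes are the flange's). Camera axes: x right, y down, z forward; pixel columns grow to the right and rows downward; lengths in mm; the calibration is good to about 2 mm. A picture is of the moment at which its call begins: read the wrist's pose just before it. camera_info takes no time and is no camera call.
- robot.close_job(): hands the job in, once; it reports no verdict.
Trained networks look in the newest picture that a camera, given by its name, has taken for a name from the list of things; names that differ only in an ending like _2 or _b are one class to them, and where a whole thing is asked for, a point or a joint stands for the part that bears it (a point fixed in the world has none). Each returns a list of dicts, best first, with "score" (0 to 1); they miss things now and then, are a little off and sometimes report something else, mostly with a low value. They report only what shows in the picture. A call takes as long as a camera call. They do not tell look-alikes from the thing itself.
- search_frame(camera, target): "centre" ([x, y, z] in mm, in the coordinates of the camera as it stood for that picture, good to about 4 mm: the middle of the surface that is visible of it).
- mark_of(camera, target): "centre" ([x, y, z] in mm, in the coordinates of the camera as it stood for that picture, good to about 4 mm: a listed point, or the origin of a listed thing).
The state is a dict: "time_s": time; "joint_positions": joint angles; "dq": joint speeds; "effort": joint torques, N m; "ee_pos": TCP position; "eef_rot": TCP orientation; "wrist_force": force on the tool from outside, world axes, zero at the start; "ft_torque": the same for the moment, N m; "grip_width": finger opening in mm.
Only numpy, scipy, OpenCV 4.12 (cv2) and the standard library are available. Lean on these libraries where they do the work, as an engineer would, in place of code of your own. Each camera call takes 0.05 s, during which the arm holds its last target. There are 200 camera calls.

TASK

Get the courier caddy ready for collection: first swing its orange stabiliser leg out until it clicks home at its end stop, and only then push every pocket guide standing on the counter down between the two sprung leaves of its own colour, until it stands upright on the floor of its bay, in line with the leaves and near the middle. Set the collection dial to 4, the green mark four clicks clockwise from the red zero, and leave the amber jar and the potted succulent standing where they are.

Things in the scene. Friction and masses are not known exactly. Their poses are not given: they have to be found in the camera images.
- book_blue: blue pocket guide (a hardcover book with blue covers and spine, cream page edges and a smooth weighted steel foot, 60 mm along its x, 34 mm thick along its y, 90 mm tall along its z, about 0.25 kg), standing upright on the counter at the start; origin at the centre of its underside. May be absent.
- book_green: green pocket guide (a hardcover book with green covers and spine, cream page edges and a smooth weighted steel foot, 60 mm along its x, 34 mm thick along its y, 90 mm tall along its z, about 0.25 kg), standing upright on the counter at the start; origin at the centre of its underside. May be absent.
- book_yellow: yellow pocket guide (a hardcover book with yellow covers and spine, cream page edges and a smooth weighted steel foot, 60 mm along its x, 34 mm thick along its y, 90 mm tall along its z, about 0.25 kg), standing upright on the counter at the start; origin at the centre of its underside. May be absent.
- book_red: red pocket guide (a hardcover book with red covers and spine, cream page edges and a smooth weighted steel foot, 60 mm along its x, 34 mm thick along its y, 90 mm tall along its z, about 0.25 kg), standing upright on the counter at the start; origin at the centre of its underside. May be absent.
- bay_blue: blue bay: 90 (x) x 73 (y) x 6 mm floor plate with two blue sprung leaves (52 mm along x) at +y and -y, 24 mm apart, each yielding 10 mm outwards; vertical to 47 mm above the origin, then flared to a 48 mm wide mouth at 71 mm; ends open. Origin: centre of the plate's underside, floor 6 mm above. A guide goes in with its 60 mm side along x, pushed down with up to 20 N.
- bay_green: green bay: 90 (x) x 73 (y) x 6 mm floor plate with two green sprung leaves (52 mm along x) at +y and -y, 24 mm apart, each yielding 10 mm outwards; vertical to 47 mm above the origin, then flared to a 48 mm wide mouth at 71 mm; ends open. Origin: centre of the plate's underside, floor 6 mm above. A guide goes in with its 60 mm side along x, pushed down with up to 20 N.
- bay_yellow: yellow bay: 90 (x) x 73 (y) x 6 mm floor plate with two yellow sprung leaves (52 mm along x) at +y and -y, 24 mm apart, each yielding 10 mm outwards; vertical to 47 mm above the origin, then flared to a 48 mm wide mouth at 71 mm; ends open. Origin: centre of the plate's underside, floor 6 mm above. A guide goes in with its 60 mm side along x, pushed down with up to 20 N.
- bay_red: red bay: 90 (x) x 73 (y) x 6 mm floor plate with two red sprung leaves (52 mm along x) at +y and -y, 24 mm apart, each yielding 10 mm outwards; vertical to 47 mm above the origin, then flared to a 48 mm wide mouth at 71 mm; ends open. Origin: centre of the plate's underside, floor 6 mm above. A guide goes in with its 60 mm side along x, pushed down with up to 20 N.
- caddy: the fixed courier caddy: a dark walnut plinth 130 (x) x 310 (y) x 12 mm that carries the four bays in a row along y; black dial console (92 x 92 mm, 51 mm tall) at its -y end, steel leg block at its +y end. Origin at the centre of the plinth's underside; x points away from the robot's side, y along the row.
- dial (a joint): collection dial, rad; grows as the knob turns clockwise seen from above. Detents 0.524 rad (30 degrees) apart: 0 = red mark (zero), 1, 2, 3, 4 = 2.094 rad (green mark), .. 7 = 3.665 rad (end stop). Turning takes under 0.15 N m; it settles into the nearest detent by itself when let go.
- dial_grip (a point): point on the dial's axis, 79 mm above the counter, where to grip its aluminium bar: 58 mm long, 14 mm wide, top 11 mm above this point, on a disc of 30 mm radius whose upper face is 16 mm below it. The frame turns with the knob: the bar runs along its x, the red pointer points along its -x.
- leg (a joint): the caddy's stabiliser leg, rad, about a vertical axis: 0 = folded (along the caddy's -x), grows clockwise seen from above to the end stop 1.571 = fully out (along the caddy's +y). A sprung detent resists from 1.05 rad, is passed at 1.30 and then holds the leg at its stop; the knob needs 1 to 3 N. Before that, the leg stays where it is left.
- leg_knob (a point): grip point of the leg: on the axis of the orange upright round knob (20 mm diameter) at its free end, 52 mm above the counter and 85 mm from the hinge axis; the knob's top is 18 mm above this point, the leg's bar begins 32 mm below it.
- leg_hinge (a point): point on the leg's vertical hinge axis, level with leg_knob.
- jar: bystander: amber glass jar, 64 mm across, about 85 mm tall; origin at the centre of its underside
- cactus: bystander: small succulent in a white pot, 60 mm across, about 105 mm tall; origin at the centre of its underside
Not all that is in view belongs to the job. Leave any purple look-alike of the book_green alone. What is shaped like the book_yellow but purple is not meant.

How it is judged:
By the outcome, as a careful person would: the job done as asked, in the order asked, and still so for the second after the job is handed in, with the robot touching nothing.
Of book_blue, book_green, book_yellow, book_red only 3 to 4 are there at a start; the rules pass over those that are not, and their reading is None.
At some moment in a run one of book_blue, book_green, book_yellow, book_red may be knocked a few centimetres aside while the robot is not near it.
It also fails if it takes over 210 s, if anything falls off the work surface, if the arm or the gripper's body presses on something with over 40 N, if the wrist force passes 120 N, or if a joint passes its speed limit or range.

## Working session

There is one attempt and no reset: what is moved stays moved. The work goes in short steps, Python scripts to look and compute and a shell command to move; the robot and the scene stay as the last step left them, time stands still between calls to the robot, and variables do not carry over. Pictures are saved under pics/ and viewed, about 12 in all and at most 16, crops included, and the job is handed in when it is done.

```bash
ls; mkdir -p pics; cat > h.py <<'E'
import numpy as np,cv2
from scipy.spatial.transform import Rotation as Ro
from cell import readout,optics,robot,search_frame,mark_of
def pose():
    s=readout.observe(); return np.array(s["ee_pos"],float),Ro.from_quat(s["eef_rot"]),s
def toworld(cam,p,ps=None):
    c=optics.camera_info(cam); p=np.asarray(p,float)
    if cam=="wrist":
        M=np.array(c["mount"]); t,R,_=ps or pose(); return R.apply(p@M[:3,:3].T+M[:3,3])+t
    return (p-np.array(c["t"]))@np.array(c["R"])
def pix(cam,p):
    c=optics.camera_info(cam); return [round(c["fx"]*p[0]/p[2]+c["cx"]),round(c["fy"]*p[1]/p[2]+c["cy"])]
def save(im,n,scale=1.4):
    cv2.imwrite("pics/"+n,cv2.resize(im[:,:,::-1],None,fx=scale,fy=scale,interpolation=cv2.INTER_CUBIC))
def cloud(cam,d,ps=None):
    c=optics.camera_info(cam); v,u=np.mgrid[:d.shape[0],:d.shape[1]]
    P=np.stack([(u-c["cx"])/c["fx"]*d,(v-c["cy"])/c["fy"]*d,d],-1)
    return toworld(cam,P.reshape(-1,3),ps).reshape(P.shape)
E
python3 - <<'E'
from h import *
t,R,s=pose(); print(s); print(R.as_matrix().round(3)); print(robot.grip_point_offset)
for c in("scene","side"):
    im,d=optics.capture(c); save(im,c+"0.png"); np.savez(c+"0.npz",im=im,d=d)
    for n in["book_blue","book_green","book_yellow","book_red","bay_blue","bay_green","bay_yellow","bay_red","caddy","dial_grip","leg_knob","leg_hinge","jar","cactus"]:
        for r in mark_of(c,n)[:3]:
            print(c,n,round(r["score"],2),toworld(c,r["centre"]).round(0),pix(c,r["centre"]))
print(pose()[2]["time_s"])
E
```

```text
pics
{'time_s': 0.0, 'joint_positions': array([-1.46100001e+00,  3.42706045e-01,  1.52502731e+00, -1.79713698e-07,
        1.27539331e+00, -1.45984512e-01]), 'dq': array([-0.00043916,  0.00114473, -0.00184857, -0.00025049,  0.00026207,
       -0.00028182]), 'effort': array([-7.76026391e-04, -4.31246281e+01, -2.44222373e+01,  7.17707165e-02,
        5.58627828e-02, -9.20887464e-05]), 'ee_pos': array([ 132.80932968, -507.49930872,  226.05002667]), 'eef_rot': array([ 9.91832867e-01,  1.27542058e-01,  1.37916097e-05, -7.66882829e-04]), 'wrist_force': array([-0.26888738, -0.82163135, -0.50579686]), 'ft_torque': array([-0.00012294,  0.01188809, -0.01848442]), 'grip_width': 91.72323613005956}
[[ 0.967  0.253 -0.   ]
 [ 0.253 -0.967  0.002]
 [ 0.    -0.002 -1.   ]]
18.8
scene book_blue 0.25 [ 365. -234.    0.] [199, 221]
scene book_green 0.89 [439. -78.  -6.] [252, 232]
scene book_green 0.8 [440.  34.   2.] [288, 226]
scene book_yellow 0.63 [ 479. -251.   -0.] [193, 246]
scene book_yellow 0.6 [ 362. -231.    1.] [200, 220]
scene book_red 0.7 [369. 232.  -1.] [344, 206]
scene bay_blue 0.98 [6
[... 329 characters left out ...]
7 [ 436. -371.    4.] [152, 240]
scene cactus 0.78 [417. 395.  -3.] [397, 210]
side book_green 0.95 [444.  31.   0.] [290, 245]
side book_green 0.9 [436. -72.   2.] [318, 230]
side book_yellow 0.97 [ 473. -254.   -5.] [347, 204]
side book_red 0.58 [371. 231.   2.] [254, 293]
side bay_blue 0.96 [608.  10.  11.] [254, 215]
side bay_yellow 0.71 [604.  86.  13.] [235, 225]
side bay_red 0.83 [610. -63.   7.] [272, 207]
side caddy 0.94 [610. -23.  -1.] [262, 214]
side caddy 0.54 [422. 393.   1.] [183, 317]
side dial_grip 0.59 [ 617. -231.   78.] [309, 167]
side leg_knob 0.58 [521. 174.  50.] [230, 240]
side leg_hinge 0.59 [603. 166.  50.] [212, 225]
side cactus 0.93 [421. 393.   1.] [183, 317]
1.5
```

View pics/scene0.png

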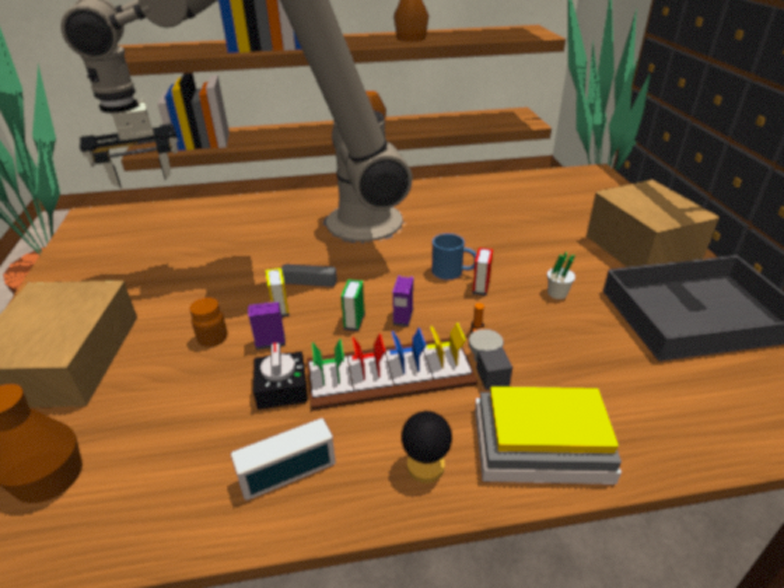

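View pics/side0.png

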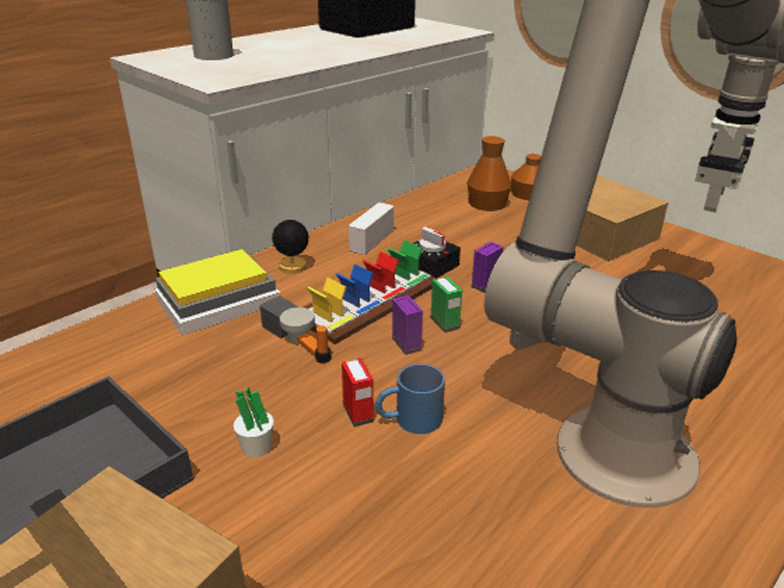

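Scene (source pixels): the green guide is at (252,217), the yellow at (197,208) and the red at (345,194). The two purple blocks at (288,215) and (190,232) are look-alikes. There is no blue guide, only a mug. The leg is folded. Next I align the tool and get an overhead wrist view.

```bash
python3 -c "
from h import *
print(optics.camera_info('wrist'))"
python3 -m jog '[{"grip":0,"xyz":[0,0,-30],"turn":[0,0,0.125]},{"grip":0,"xyz":[0,0,-30],"turn":[0,0,0.125]},{"grip":0,"xyz":[25,-33,0],"turn":[0,0,0]},{"grip":0,"xyz":[25,-33,0],"turn":[0,0,0]},{"grip":0,"xyz":[25,-33,0],"turn":[0,0,0]},{"grip":0,"xyz":[25,-33,0],"turn":[0,0,0]},{"grip":0,"xyz":[25,-33,0],"turn":[0,0,0]},{"grip":0,"xyz":[25,-33,0],"turn":[0,0,0]},{"grip":0,"xyz":[25,-33,-10],"turn":[0,0,0]},{"grip":0,"xyz":[25,-33,-10],"turn":[0,0,0]},{"grip":0,"xyz":[25,-33,-10],"turn":[0,0,0]},{"grip":0,"xyz":[25,-33,-10],"turn":[0,0,0]},{"grip":0,"xyz":[25,-33,0],"turn":[0,0,0]},{"grip":0,"xyz":[25,-33,0],"turn":[0,0,0]},{"grip":0,"xyz":[25,-33,0],"turn":[0,0,0]}]'
```

```text
{'fx': 316.64558832992356, 'fy': 316.64558832992356, 'cx': 279.6764555591052, 'cy': 209.23824189722106, 'mount': array([[-2.04304343e-04, -9.66997050e-01, -2.54787487e-01,
         6.87107671e+01],
       [ 9.99999949e-01, -2.59970379e-04,  1.84806002e-04,
         4.81254698e-01],
       [-2.44944058e-04, -2.54787436e-01,  9.66997054e-01,
        -1.58135136e+02],
       [ 0.00000000e+00,  0.00000000e+00,  0.00000000e+00,
         1.00000000e+00]])}
time_s: 2.75
ee_pos: [458.8, -84.2, 329.6]
eef_rot: [1.0, -0.011, 0.003, 0.002]
wrist_force: [0.1, -0.4, 0.3]
grip_width: 91.8
```

```bash

python3 -m jog '[{"grip":0,"xyz":[25,-30,0],"turn":[0,0,0]},{"grip":0,"xyz":[25,-30,0],"turn":[0,0,0]},{"grip":0,"xyz":[0,0,0],"turn":[0,0,0]}]'
python3 - <<'E'
from h import *
ps=pose(); print(ps[0].round(1))
im,d=optics.capture("wrist"); save(im,"w1.png"); np.savez("w1.npz",im=im,d=d,t=ps[0],q=ps[1].as_quat())
for n in["book_green","book_yellow","book_red","bay_blue","bay_green","bay_yellow","bay_red","caddy","dial_grip","leg_knob","leg_hinge"]:
    for r in mark_of("wrist",n)[:3]:
        print(n,round(r["score"],2),toworld("wrist",r["centre"],ps).round(0),pix("wrist",r["centre"]))
E
```

```text
time_s: 3.0
ee_pos: [514.7, -16.0, 329.8]
eef_rot: [1.0, -0.008, 0.004, 0.001]
wrist_force: [-0.4, -0.2, -0.2]
grip_width: 92.0
[514.7 -16.  329.8]
book_green 0.92 [438.  32.  -2.] [250, 221]
book_green 0.68 [443. -76.  -3.] [317, 218]
book_yellow 0.87 [ 477. -256.   -0.] [431, 195]
book_yellow 0.62 [ 369. -236.    5.] [414, 260]
book_red 0.73 [367. 231.  -5.] [134, 263]
book_red 0.35 [ 366. -234.   -2.] [411, 260]
bay_blue 0.63 [611.  15.   7.] [257, 109]
bay_green 0.93 [ 612. -140.   15.] [365, 106]
bay_green 0.67 [610.   9.  12.] [260, 109]
bay_yellow 0.91 [606.  92.  14.] [203, 113]
bay_yellow 0.74 [416. 395.   2.] [26, 239]
bay_red 0.68 [608. -61.  16.] [310, 110]
caddy 0.55 [606. -20.   2.] [281, 112]
caddy 0.2 [440. -73.  -3.] [315, 219]
dial_grip 0.9 [ 611. -232.   80.] [454, 101]
leg_knob 0.6 [521. 174.  53.] [142, 176]
leg_hinge 0.59 [607. 165.  51.] [141, 112]
```

View pics/w1.png

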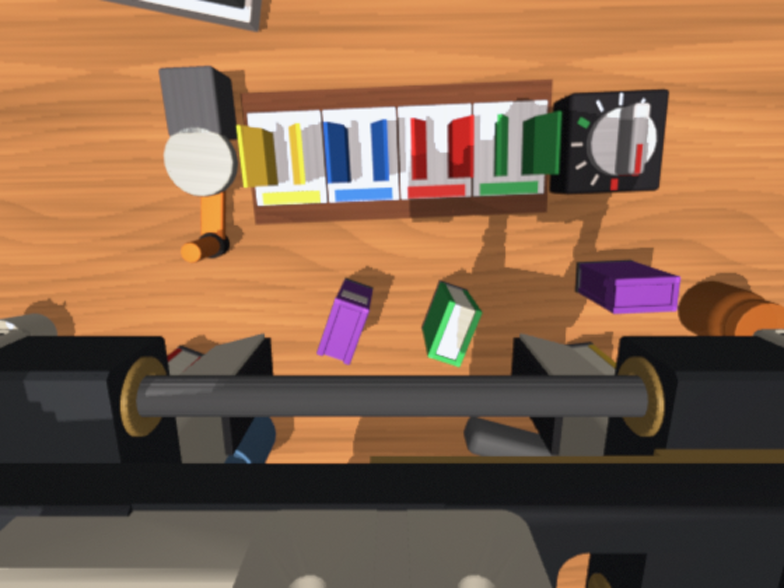

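The overhead view shows, in display pixels, the knob at (200,250), the caddy row, the green guide at (452,325) and the dial at (622,145) with its pointer near 6 o'clock, close to the red mark. Next: caddy yaw and guide yaw from depth and colour.

```bash
python3 - <<'E'
from h import *
z=np.load("w1.npz"); ps=(z["t"],Ro.from_quat(z["q"]),None); im=z["im"];d=z["d"]
P=cloud("wrist",d,ps); hsv=cv2.cvtColor(im,cv2.COLOR_RGB2HSV); H,S,V=[hsv[...,i].astype(int) for i in range(3)]
ok=d>0
def rect(m,n):
    q=P[m][:,:2].astype(np.float32)
    if len(q)<8: print(n,len(q));return
    c,s,a=cv2.minAreaRect(q); print(n,len(q),np.round(c,1),np.round(s,1),round(a,1),"z",np.percentile(P[m][:,2],[5,50,95]).round(0))
X,Y,Z=P[...,0],P[...,1],P[...,2]
cad=ok&(X>530)&(X<690)&(Y>-190)&(Y<150)
white=cad&(S<60)&(V>120)&(abs(Z-18)<5); rect(white,"floors")
rect(cad&(abs(Z-12)<4)&(S>60),"plinth")
for n,lo,hi in(("yellow",22,34),("blue",100,120),("green",45,80)):
    m=cad&(H>=lo)&(H<=hi)&(S>120); rect(m&(abs(Z-18)<4),n+" strip"); rect(m&(Z>40)," leaves"); rect(m&(Z>78)," tops")
m=cad&((H<6)|(H>174))&(S>150); rect(m&(abs(Z-18)<4)&(X<580),"red strip"); rect(m&(Z>40)," leaves"); rect(m&(Z>78)," tops")
rect(ok&(abs(Z-70)<4)&(H<20)&(S>150)&(X>480)&(X<570)&(Y>150)&(Y<220),"knobtop")
rect(ok&(Z>60)&(Z<75)&(S<60)&(X>560)&(X<660)&(Y>110)&(Y<220),"hubtop")
rect(ok&(Z>80)&(Z<96)&(Y<-190)&(Y>-300)&(X>560)&(X<660),"bar")
rect(ok&(Z>58)&(Z<67)&(Y<-190)&(Y>-300)&(X>560)&(X<660)&(S<70)&(V>90),"disc")
rect(ok&(abs(Z-51)<4)&(Y<-170)&(Y>-310)&(X>540)&(X<680),"console")
rect(ok&(abs(Z-90)<5)&(Y<-20)&(Y>-130)&(X>390)&(X<490),"green top")
rect(ok&(abs(Z-90)<5)&(Y<-180)&(Y>-290)&(X>320)&(X<410),"yellow top")
rect(ok&(abs(Z-90)<5)&(Y>180)&(Y<290)&(X>320)&(X<410),"red top")
crop=im[50:150,380:490]; save(crop,"dial.png",5)
E
```

```text
floors 7336 [608.5 -25.2] [ 91.9 300.1] 1.5 z [17. 18. 20.]
plinth 6155 [615.4 -19.5] [145.4 330.1] 1.3 z [11. 12. 14.]
yellow strip 304 [590.9  92.1] [70.9 56.6] 13.9 z [18. 19. 20.]
 leaves 1191 [605.7  88.2] [51.8 55.2] 1.9 z [49. 74. 83.]
 tops 446 [605.7  88.2] [51.8 55.2] 1.9 z [79. 82. 84.]
blue strip 305 [595.4  13.1] [64.7 57.4] 3.5 z [18. 19. 21.]
 leaves 1095 [607.4  13. ] [50.5 54.9] 1.6 z [59. 75. 83.]
 tops 436 [607.4  13. ] [50.5 54.9] 1.6 z [79. 82. 84.]
green strip 271 [ 594.2 -160.3] [ 44.3 107.5] 44.6 z [18. 19. 21.]
 leaves 1269 [ 610.9 -136.9] [51.8 55.5] 1.9 z [47. 73. 83.]
 tops 458 [ 610.9 -136.9] [51.8 55.5] 1.9 z [79. 82. 84.]
red strip 303 [570.8 -63.9] [10.9 56.7] 1.5 z [18. 19. 20.]
 leaves 1106 [597. -26.] [ 62.4 141. ] 17.6 z [54. 73. 83.]
 tops 396 [597. -26.] [ 62.4 141. ] 17.6 z [79. 82. 84.]
knobtop 178 [519.4 174.7] [18.9 18. ] 37.4 z [67. 70. 71.]
hubtop 0
bar 748 [ 613.4 -228.5] [58.1 14.4] 0.8 z [82. 90. 92.]
disc 872 [ 615.3 -228.3] [55.  58.5] 19.5 z [62. 63. 65.]
console 3008 [ 613.4 -228.6] [91.5 92. ] 1.6 z [48. 50. 52.]
green top 1097 [439.6 -74.6] [34.  60.1] 70.1 z [87. 89. 91.]
yellow top 0
red top 0
```

View pics/dial.png

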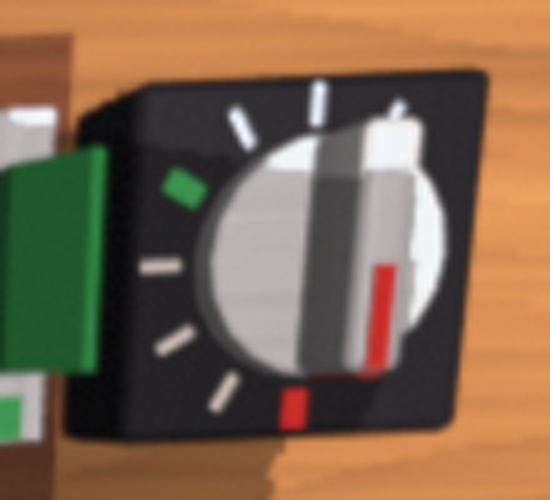

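```bash
python3 - <<'E'
from h import *
z=np.load("w1.npz"); ps=(z["t"],Ro.from_quat(z["q"]),None); im=z["im"];d=z["d"]
P=cloud("wrist",d,ps); X,Y,Z=P[...,0],P[...,1],P[...,2]
m=(d>0)&(X>540)&(X<690)&(Y>128)&(Y<215)
print(np.histogram(Z[m],bins=range(0,100,5)))
hsv=cv2.cvtColor(im,cv2.COLOR_RGB2HSV)
for lo,hi in((25,40),(40,50),(50,60),(60,75)):
  for n,k in(("bright",hsv[...,2]>140),("dark",hsv[...,2]<=140)):
    k=k&m&(Z>lo)&(Z<hi)&(hsv[...,1]<80)
    if k.sum()>20: print(lo,hi,n,k.sum(),cv2.minAreaRect(P[k][:,:2].astype(np.float32)))
k=m&(Z>5)&(X<575)&(hsv[...,1]>150); print(k.sum(),cv2.minAreaRect(P[k][:,:2].astype(np.float32)))
print(pose()[2]["joint_positions"].round(2))
E
```

```text
(array([ 794,   52,  170,  238,  253,   52,   63,   89,  120,  177, 3620,
          1,    0,    0,    0,    0,    0,    0,    0]), array([ 0,  5, 10, 15, 20, 25, 30, 35, 40, 45, 50, 55, 60, 65, 70, 75, 80,
       85, 90, 95]))
25 40 dark 193 ((632.5013427734375, 139.56288146972656), (101.20118713378906, 10.176403999328613), 3.9527409076690674)
40 50 bright 21 ((594.681640625, 164.5115203857422), (46.68029022216797, 60.272071838378906), 1.7370973825454712)
40 50 dark 261 ((629.9530029296875, 149.14254760742188), (109.20758056640625, 32.83241271972656), 10.443942070007324)
50 60 bright 1891 ((602.172119140625, 165.3453369140625), (64.45952606201172, 61.038970947265625), 88.90398406982422)
50 60 dark 1660 ((640.8410034179688, 163.53700256347656), (89.36388397216797, 51.88381576538086), 6.9383721351623535)
413 ((557.0803833007812, 155.82241821289062), (33.507606506347656, 55.52479553222656), 0.7659910917282104)
[-0.19  0.25  1.36 -0.    1.52  1.4 ]
```

```bash

python3 -m jog '[{"grip":0,"xyz":[1,-38,12],"turn":[0,0,0]},{"grip":0,"xyz":[1,-38,12],"turn":[0,0,0]},{"grip":0,"xyz":[1,-38,12],"turn":[0,0,0]},{"grip":0,"xyz":[1,-38,12],"turn":[0,0,0]},{"grip":0,"xyz":[1,-38,12],"turn":[0,0,0]},{"grip":0,"xyz":[0,0,40],"turn":[0,0,0]},{"grip":0,"xyz":[0,0,40],"turn":[0,0,0]},{"grip":0,"xyz":[0,0,40],"turn":[0,0,0]},{"grip":0,"xyz":[0,0,0],"turn":[0,0,0]}]'
```

```text
time_s: 4.35
ee_pos: [526.8, 173.4, 146.7]
eef_rot: [1.0, -0.015, 0.01, 0.002]
wrist_force: [-1.5, 0.3, -1.2]
grip_width: 92.0
```

```bash
cat > go.py <<'E'
import sys; from h import *
a=[float(v) for v in sys.argv[1:]]; p,R,s=pose()
T=Ro.from_euler("z",a[3])*Ro.from_euler("x",np.pi)
if len(a)>4: T=T*Ro.from_euler("z",a[4])
print("shift",R.inv().apply(np.array(a[:3])-p).round(1),"turn",(R.inv()*T).as_rotvec().round(3),"upright-shift",T.inv().apply(np.array(a[:3])-p).round(1),"q6",s["joint_positions"][5].round(2),"F",s["wrist_force"].round(1))
E
python3 go.py 519.4 174.7 38 0
```

```text
shift [ -9.8  -1.5 108.5] turn [ 0.004 -0.021 -0.029] upright-shift [ -7.4  -1.3 108.7] q6 1.79 F [-1.5  0.3 -1.2]
```

```bash

python3 -m jog '[{"grip":0,"xyz":[-8,-1,30],"turn":[0,-0.021,-0.029]},{"grip":0,"xyz":[0,0,30],"turn":[0,0,0]},{"grip":0,"xyz":[0,0,25],"turn":[0,0,0]},{"grip":0,"xyz":[0,0,10],"turn":[0,0,0]},{"grip":0,"xyz":[0,0,10],"turn":[0,0,0]},{"grip":0,"xyz":[0,0,0],"turn":[0,0,0]}]'; python3 go.py 519.4 174.7 38 0
```

```text
time_s: 4.85
ee_pos: [525.3, 173.9, 46.5]
eef_rot: [1.0, -0.0, 0.004, 0.001]
wrist_force: [-0.1, -0.9, 0.1]
grip_width: 92.1
shift [-6.  -0.8  8.4] turn [ 0.002 -0.009 -0.001] upright-shift [-5.9 -0.8  8.5] q6 1.76 F [-0.1 -0.9  0.1]
```

```bash

python3 -m jog '[{"grip":0.3,"xyz":[-6,-1,8],"turn":[0,-0.009,0]},{"grip":0.65,"xyz":[0,0,0],"turn":[0,0,0]},{"grip":0.65,"xyz":[0,0,0],"turn":[0,0,0]},{"grip":0.65,"xyz":[0,0,0],"turn":[0,0,0]},{"grip":0.65,"xyz":[0,0,0],"turn":[0,0,0]},{"grip":0.65,"xyz":[0,0,0],"turn":[0,0,0]}]'; python3 - <<'E'
# arc waypoints: world -> tool at leg angle
from h import *
h=np.array([603,166]);
for th in np.arange(0.127,1.7,0.125):
    a=-1.548-0  # placeholder
    d=np.array([-np.cos(th+0.0-0.023),np.sin(th-0.023)])
    print(round(th,2),(h+85*d).round(1))
E
```

```text
time_s: 5.35
ee_pos: [523.4, 175.6, 44.5]
eef_rot: [1.0, -0.001, 0.005, 0.0]
wrist_force: [1.0, 0.5, -0.8]
grip_width: 56.4
0.13 [518.5 174.8]
0.25 [520.2 185.3]
0.38 [523.3 195.5]
0.5 [527.6 205.2]
0.63 [533.  214.3]
0.75 [539.6 222.6]
0.88 [547.2 230.1]
1.0 [555.6 236.5]
1.13 [564.7 241.9]
1.25 [574.5 246.1]
1.38 [584.7 249. ]
1.5 [595.2 250.6]
1.63 [605.8 251. ]
```

```bash

python3 -m jog '[{"grip":0.65,"xyz":[-4,0,2],"turn":[0,-0.01,0]},{"grip":0.65,"xyz":[0,0,0],"turn":[0,0,0]},{"grip":0.65,"xyz":[0,-9,0],"turn":[0,0,0.08]},{"grip":0.65,"xyz":[0.5,-9,0],"turn":[0,0,0.08]},{"grip":0.65,"xyz":[0.5,-9,0],"turn":[0,0,0.08]},{"grip":0.65,"xyz":[0.5,-9,0],"turn":[0,0,0.08]},{"grip":0.65,"xyz":[1,-9,0],"turn":[0,0,0.08]},{"grip":0.65,"xyz":[1,-9,0],"turn":[0,0,0.08]},{"grip":0.65,"xyz":[0,0,0],"turn":[0,0,0]}]'; python3 go.py 539.6 222.6 40 -0.6
```

```text
time_s: 6.1
ee_pos: [534.2, 227.2, 43.0]
eef_rot: [0.968, -0.25, -0.0, 0.001]
wrist_force: [-0.3, 0.2, 0.4]
grip_width: 32.0
shift [7.  1.4 3. ] turn [ 0.002 -0.001  0.095] upright-shift [7.1 0.8 3. ] q6 2.35 F [-0.3  0.2  0.4]
```

```bash

python3 -m jog '[{"grip":0.65,"xyz":[6,-7,2],"turn":[0,0,0.08]},{"grip":0.65,"xyz":[4,-9,0],"turn":[0,0,0.08]},{"grip":0.65,"xyz":[2.5,-9,0],"turn":[0,0,0.08]},{"grip":0.65,"xyz":[2.5,-9,0],"turn":[0,0,0.08]},{"grip":0.65,"xyz":[3,-9,0],"turn":[0,0,0.08]},{"grip":0.65,"xyz":[3,-9,0],"turn":[0,0,0.08]},{"grip":0.65,"xyz":[3,-9,0],"turn":[0,0,0.05]},{"grip":0.65,"xyz":[0,0,0],"turn":[0,0,0]}]'; python3 go.py 603 251 40 -1.1
```

```text
time_s: 6.77
ee_pos: [587.4, 252.7, 38.2]
eef_rot: [0.868, -0.496, -0.006, 0.008]
wrist_force: [-1.1, -0.1, -0.1]
grip_width: 32.2
shift [  9.4 -12.5  -2.1] turn [0.02  0.001 0.062] upright-shift [  8.6 -13.1  -1.8] q6 2.9 F [-1.1 -0.1 -0.1]
```

```bash

python3 -m jog '[{"grip":0.65,"xyz":[4,-7,0],"turn":[0,0,0]},{"grip":0.65,"xyz":[4,-7,0],"turn":[0,0,0]},{"grip":0.65,"xyz":[3,-5,0],"turn":[0,0,0]},{"grip":0.65,"xyz":[0,0,0],"turn":[0,0,0]},{"grip":0.3,"xyz":[0,0,0],"turn":[0,0,0]},{"grip":0.3,"xyz":[0,0,0],"turn":[0,0,0]},{"grip":0.3,"xyz":[0,0,-40],"turn":[0,0,0]},{"grip":0,"xyz":[0,0,-41],"turn":[0,0,0]},{"grip":0,"xyz":[0,0,-41],"turn":[0,0,0]},{"grip":0,"xyz":[0,0,-41],"turn":[0,0,0]},{"grip":0,"xyz":[0,0,-41],"turn":[0,0,0]},{"grip":0,"xyz":[0,0,0],"turn":[0,0,0]}]'; python3 - <<'E'
from h import *
for c in("scene","side"):
    im,d=optics.capture(c)
    P=cloud(c,d); hsv=cv2.cvtColor(im,cv2.COLOR_RGB2HSV)
    m=(d>0)&(abs(P[...,2]-66)<6)&(hsv[...,0]<18)&(hsv[...,1]>150)&(P[...,0]>480)&(P[...,0]<680)&(P[...,1]>140)&(P[...,1]<300)
    print(c,m.sum(),np.median(P[m],0) if m.any() else 0)
    for n in("leg_knob","book_red","book_green","book_yellow"):
        for r in mark_of(c,n)[:3]: print(n,round(r["score"],2),toworld(c,r["centre"]).round(0),pix(c,r["centre"]))
save(im,"side2.png")
print(readout.observe()["time_s"])
E
```

```text
time_s: 7.77
ee_pos: [610.9, 252.2, 244.4]
eef_rot: [0.872, -0.489, -0.011, 0.013]
wrist_force: [-0.0, -0.5, 0.9]
grip_width: 81.0
scene 38 [606.02581908 248.33180993  68.12346658]
leg_knob 0.82 [604. 253.  56.] [378, 238]
book_red 0.68 [367. 231.   1.] [344, 205]
book_green 0.93 [442.  31.   3.] [287, 226]
book_green 0.57 [441. -76.   1.] [252, 230]
book_yellow 0.82 [ 474. -251.    1.] [193, 244]
book_yellow 0.73 [ 361. -234.   -0.] [199, 220]
side 48 [599.75802427 254.32901554  66.93064888]
leg_knob 0.62 [599. 251.  51.] [186, 239]
book_red 0.72 [371. 229.   2.] [254, 292]
book_green 0.93 [439. -71.  -3.] [317, 231]
book_green 0.59 [448.  31.   1.] [289, 244]
book_yellow 0.9 [ 473. -251.   -5.] [347, 204]
book_yellow 0.66 [ 366. -235.   -2.] [373, 219]
8.2667
```

```bash

python3 -m jog '[{"grip":0,"xyz":[-16,32,-5],"turn":[0,0,0]},{"grip":0,"xyz":[-16,32,0],"turn":[0,0,0]},{"grip":0,"xyz":[-16,32,0],"turn":[0,0,0]},{"grip":0,"xyz":[-16,32,0],"turn":[0,0,0]},{"grip":0,"xyz":[-16,32,0],"turn":[0,0,0]},{"grip":0,"xyz":[-16,32,0],"turn":[0,0,0]},{"grip":0,"xyz":[-12,25,0],"turn":[0,0,0]},{"grip":0,"xyz":[0,0,0],"turn":[0,0,-0.125]},{"grip":0,"xyz":[0,0,0],"turn":[0,0,-0.125]},{"grip":0,"xyz":[0,0,0],"turn":[0,0,-0.125]},{"grip":0,"xyz":[0,0,0],"turn":[0,0,-0.125]},{"grip":0,"xyz":[0,0,0],"turn":[0,0,-0.125]},{"grip":0,"xyz":[0,0,0],"turn":[0,0,-0.125]},{"grip":0,"xyz":[0,0,0],"turn":[0,0,-0.125]},{"grip":0,"xyz":[0,0,0],"turn":[0,0,-0.125]},{"grip":0,"xyz":[0,0,0],"turn":[0,0,-0.125]},{"grip":0,"xyz":[0,0,0],"turn":[0,0,-0.125]},{"grip":0,"xyz":[0,0,0],"turn":[0,0,-0.125]},{"grip":0,"xyz":[0,0,0],"turn":[0,0,-0.125]},{"grip":0,"xyz":[0,0,0],"turn":[0,0,-0.125]}]'; python3 go.py 369 231 260 1.57
```

```text
time_s: 9.93
ee_pos: [351.2, 227.1, 241.4]
eef_rot: [0.954, 0.298, -0.033, 0.001]
wrist_force: [-0.8, -0.0, -0.1]
grip_width: 91.7
shift [ 15.7   6.6 -19.7] turn [-0.047  0.05  -0.964] upright-shift [  3.9  17.8 -18.6] q6 1.35 F [-0.8 -0.  -0.1]
```

```bash
cat > book.py <<'E'
import sys; from h import *
# python3 book.py cam x y -> top-face centre and yaw of the 60 mm axis
cam=sys.argv[1]; x,y=map(float,sys.argv[2:4]); ps=pose(); im,d=optics.capture(cam)
P=cloud(cam,d,ps); Z=P[...,2]; z0,z1=(83,97) if len(sys.argv)<5 else map(float,sys.argv[4:6])
m=(d>0)&(Z>z0)&(Z<z1)&(np.hypot(P[...,0]-x,P[...,1]-y)<60); print(ps[0].round(0),m.sum())
c,s,a=cv2.minAreaRect(P[m][:,:2].astype(np.float32)); b=cv2.boxPoints((c,s,a))
e=[b[1]-b[0],b[2]-b[1]]; e=max(e,key=np.linalg.norm); yaw=np.arctan2(e[1],e[0])
yaw=(yaw+np.pi/2)%np.pi-np.pi/2
print("centre",np.round(c,1),"size",np.round(s,1),"long-axis yaw",round(yaw,3),"z",np.percentile(Z[m],[5,50,95]).round(1),"rgb",np.median(im[m],0))
import time; save(im,f"last_{cam}.png")
E
python3 book.py wrist 369 231
```

```text
[351. 227. 241.] 2075
centre [366.1 230. ] size [34.3 59.8] long-axis yaw -0.426 z [87.2 88.9 91. ] rgb [216. 153. 138.]
```

```bash

python3 -m jog '[{"grip":0,"xyz":[8,4,0],"turn":[-0.02,0.02,-0.12]},{"grip":0,"xyz":[5,5,0],"turn":[-0.02,0.02,-0.12]},{"grip":0,"xyz":[0,5,0],"turn":[0,0,-0.12]},{"grip":0,"xyz":[0,0,0],"turn":[0,0,-0.12]},{"grip":0,"xyz":[0,0,0],"turn":[0,0,-0.1]},{"grip":0,"xyz":[0,0,0],"turn":[0,0,0]}]'; python3 go.py 366 230 45 1.145; python3 book.py wrist 369 231
python3 - <<'E'
from h import *
ps=pose(); im,d=optics.capture("wrist"); P=cloud("wrist",d,ps)
c=np.array([366,230]);u=np.array([np.cos(-.426),np.sin(-.426)]);v=np.array([-u[1],u[0]])
q=P[...,:2]-c; a=q@u; b=q@v
for lo,hi in((-75,-33),(33,75)):
    m=(d>0)&(P[...,2]>12)&(P[...,2]<150)&(a>lo)&(a<hi)&(abs(b)<16); print(lo,m.sum(),P[m][:5].round(0))
E
```

```text
time_s: 10.48
ee_pos: [371.2, 224.4, 239.7]
eef_rot: [0.827, 0.562, -0.01, 0.009]
wrist_force: [0.8, -0.3, -0.2]
grip_width: 91.4
shift [  8.4  -7.5 194.5] turn [0.004 0.026 0.048] upright-shift [  3.   -7.1 194.7] q6 0.77 F [ 0.8 -0.3 -0.2]
[371. 224. 240.] 2030
centre [366.4 229.8] size [34.4 59.8] long-axis yaw -0.425 z [87.1 88.9 91. ] rgb [229. 164. 170.]
-75 0 []
33 0 []
```

View pics/last_wrist.png

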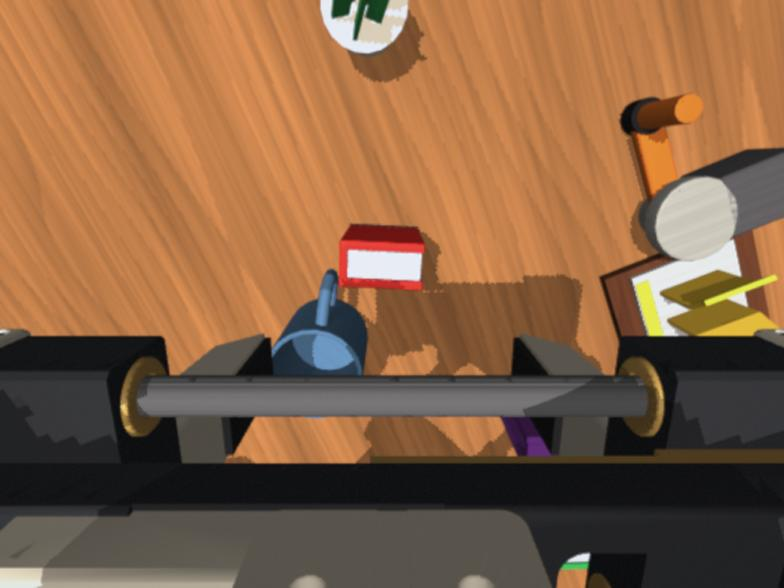

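```bash
python3 - <<'E'
from h import *
ps=pose(); im,d=optics.capture("side"); P=cloud("side",d); hsv=cv2.cvtColor(im,cv2.COLOR_RGB2HSV)
m=(d>0)&(hsv[...,0]>95)&(hsv[...,0]<120)&(hsv[...,1]>60)&(P[...,0]<450)&(P[...,0]>280)&(P[...,1]>80)&(P[...,1]<260)
print(m.sum(),P[m].max(0).round(0),P[m].min(0).round(0))
E
python3 -m jog '[{"grip":0,"xyz":[6,-4,10],"turn":[0,0.026,0.048]},{"grip":0,"xyz":[3,-3,25],"turn":[0,0,0]},{"grip":0,"xyz":[0,0,20],"turn":[0,0,0]},{"grip":0,"xyz":[0,0,0],"turn":[0,0,0]}]'; python3 go.py 367.6 233 50 1.145
```

```text
656 [418. 260. 416.] [280. 132.   2.]
time_s: 10.97
ee_pos: [369.5, 236.1, 184.3]
eef_rot: [0.847, 0.532, 0.004, 0.002]
wrist_force: [-0.9, -1.0, 0.2]
grip_width: 91.7
shift [ -4.4  -1.3 134.3] turn [ 0.007 -0.005 -0.023] upright-shift [ -3.6  -0.4 134.3] q6 0.84 F [-0.9 -1.   0.2]
```

```bash

python3 -m jog '[{"grip":0,"xyz":[-4,-1,30],"turn":[0,0,-0.023]},{"grip":0,"xyz":[0,0,30],"turn":[0,0,0]},{"grip":0,"xyz":[0,0,30],"turn":[0,0,0]},{"grip":0,"xyz":[0,0,18],"turn":[0,0,0]},{"grip":0,"xyz":[0,0,10],"turn":[0,0,0]},{"grip":0,"xyz":[0,0,8],"turn":[0,0,0]},{"grip":0,"xyz":[0,0,3],"turn":[0,0,0]},{"grip":0,"xyz":[0,0,0],"turn":[0,0,0]}]'; python3 go.py 367.6 233 50 1.145
```

```text
time_s: 11.63
ee_pos: [373.3, 235.4, 56.1]
eef_rot: [0.845, 0.535, 0.009, 0.002]
wrist_force: [-0.1, -0.5, -0.8]
grip_width: 92.0
shift [-4.6 -4.2  6. ] turn [ 0.014 -0.012 -0.016] upright-shift [-4.5 -4.2  6.1] q6 0.83 F [-0.1 -0.5 -0.8]
```

```bash

python3 -m jog '[{"grip":0,"xyz":[-5,-5,6],"turn":[0.014,-0.012,-0.016]},{"grip":0,"xyz":[-2,-2,3],"turn":[0.005,-0.005,0]},{"grip":0,"xyz":[0,0,0],"turn":[0,0,0]},{"grip":0.5,"xyz":[0,0,0],"turn":[0,0,0]},{"grip":1,"xyz":[0,0,0],"turn":[0,0,0]},{"grip":1,"xyz":[0,0,0],"turn":[0,0,0]},{"grip":1,"xyz":[0,0,0],"turn":[0,0,0]},{"grip":1,"xyz":[0,0,0],"turn":[0,0,0]},{"grip":1,"xyz":[0,0,0],"turn":[0,0,0]},{"grip":1,"xyz":[0,0,0],"turn":[0,0,0]}]'; python3 go.py 367.6 233 50 1.145
```

```text
time_s: 12.47
ee_pos: [365.9, 232.9, 49.8]
eef_rot: [0.841, 0.542, -0.001, -0.001]
wrist_force: [0.0, 0.2, -1.3]
grip_width: 59.7
shift [ 0.8  1.5 -0.2] turn [-0.002  0.001 -0.   ] upright-shift [ 0.8  1.5 -0.2] q6 0.81 F [ 0.   0.2 -1.3]
```

```bash

python3 -m jog '[{"grip":1,"xyz":[0,0,-30],"turn":[0,0,0]},{"grip":1,"xyz":[0,0,-40],"turn":[0,0,0]},{"grip":1,"xyz":[0,0,-40],"turn":[0,0,-0.11]},{"grip":1,"xyz":[0,0,-20],"turn":[0,0,-0.11]},{"grip":1,"xyz":[0,0,0],"turn":[0,0,-0.11]},{"grip":1,"xyz":[0,0,0],"turn":[0,0,-0.11]},{"grip":1,"xyz":[-29,24,0],"turn":[0,0,0]},{"grip":1,"xyz":[-29,24,0],"turn":[0,0,0]},{"grip":1,"xyz":[-29,24,0],"turn":[0,0,0]},{"grip":1,"xyz":[-29,24,0],"turn":[0,0,0]},{"grip":1,"xyz":[-29,24,0],"turn":[0,0,0]},{"grip":1,"xyz":[-29,24,0],"turn":[0,0,0]},{"grip":1,"xyz":[-29,24,0],"turn":[0,0,0]},{"grip":1,"xyz":[-29,24,0],"turn":[0,0,0]},{"grip":1,"xyz":[-20,18,0],"turn":[0,0,0]},{"grip":1,"xyz":[0,0,0],"turn":[0,0,0]}]'; python3 go.py 609 -59.6 155 1.594
```

```text
time_s: 13.8
ee_pos: [587.5, -22.0, 176.7]
eef_rot: [0.691, 0.723, -0.007, -0.006]
wrist_force: [-0.4, 0.1, -2.5]
grip_width: 59.5
shift [-38.5  20.3  21.4] turn [-0.019  0.001  0.021] upright-shift [-38.1  20.7  21.7] q6 -0.21 F [-0.4  0.1 -2.5]
```

```bash

python3 -m jog '[{"grip":1,"xyz":[-22,12,0],"turn":[-0.019,0,0.021]},{"grip":1,"xyz":[-16,9,0],"turn":[0,0,0]},{"grip":1,"xyz":[-2,2,10],"turn":[0,0,0]},{"grip":1,"xyz":[0,0,0],"turn":[0,0,0]}]'; python3 go.py 609 -59.6 155 1.594; python3 - <<'E'
from h import *
ps=pose(); im,d=optics.capture("wrist"); save(im,"w3.png"); P=cloud("wrist",d,ps); X,Y,Z=[P[...,i] for i in range(3)]
hsv=cv2.cvtColor(im,cv2.COLOR_RGB2HSV)
m=(d>0)&(Z>76)&(Z<88)&(X>560)&(X<660)&(Y>-120)&(Y<130)&(hsv[...,1]>110)
n,l,st,c=cv2.connectedComponentsWithStats(m.astype(np.uint8))
for i in range(1,n):
    if st[i,4]>60:
        k=l==i; print(st[i,4],cv2.minAreaRect(P[k][:,:2].astype(np.float32)),np.median(im[k],0))
E
```

```text
time_s: 14.13
ee_pos: [610.5, -62.8, 161.6]
eef_rot: [0.7, 0.714, -0.002, -0.003]
wrist_force: [-1.7, 0.5, -4.0]
grip_width: 59.9
shift [ 3.2 -1.4  6.6] turn [-0.008 -0.002 -0.003] upright-shift [ 3.2 -1.4  6.6] q6 -0.25 F [-1.7  0.5 -4. ]
694 ((606.071533203125, 63.86236572265625), (51.86641311645508, 7.340236186981201), 1.0309491157531738) [242. 237.  80.]
871 ((606.726318359375, 36.605369567871094), (51.74794387817383, 8.114410400390625), 2.1774628162384033) [ 31.  67. 124.]
663 ((608.0639038085938, -10.854240417480469), (51.89240264892578, 7.1062726974487305), 1.1181553602218628) [ 41.  94. 179.]
507 ((608.595947265625, -38.493160247802734), (51.71636199951172, 6.729942798614502), 1.2016154527664185) [235.  56.  50.]
```

View pics/w3.png

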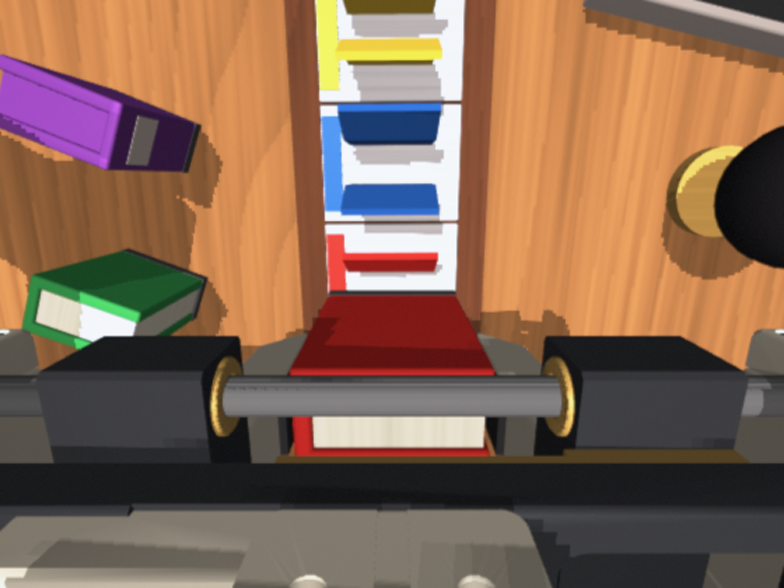

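```bash

python3 -m jog '[{"grip":1,"xyz":[4,-2,5],"turn":[-0.008,-0.002,-0.003]},{"grip":1,"xyz":[0,0,0],"turn":[0,0,0]}]'; python3 go.py 609 -59.6 155 1.594; python3 - <<'E'
from h import *
ps=pose(); im,d=optics.capture("wrist"); P=cloud("wrist",d,ps); X,Y,Z=[P[...,i] for i in range(3)]
hsv=cv2.cvtColor(im,cv2.COLOR_RGB2HSV)
m=(d>0)&(Z>110)&(Z<175)&(abs(X-609)<20)&(Y>-80)&(Y<-30)&((hsv[...,0]<8)|(hsv[...,0]>172))&(hsv[...,1]>150)
print(m.sum(),ps[0].round(1))
for lo in range(110,175,10):
    k=m&(Z>lo)&(Z<lo+10)
    if k.any(): print(lo,np.median(Y[k]).round(1),k.sum())
k=m&(Y>-53); A=np.c_[X[k]-609,Z[k]-140,np.ones(k.sum())]; print(np.linalg.lstsq(A,Y[k],rcond=None)[0].round(3))
E
```

```text
time_s: 14.35
ee_pos: [607.0, -56.4, 156.8]
eef_rot: [0.698, 0.716, -0.0, -0.001]
wrist_force: [0.2, 1.1, -2.4]
grip_width: 59.9
shift [-3.3  1.9  1.8] turn [-0.001 -0.001  0.001] upright-shift [-3.3  1.9  1.8] q6 -0.24 F [ 0.2  1.1 -2.4]
2408 [607.  -56.4 156.8]
110 -41.7 101
120 -41.7 283
130 -41.8 328
140 -41.8 384
150 -41.9 455
160 -42.0 546
170 -42.0 311
[ 2.5000e-02 -6.0000e-03 -4.1826e+01]
```

```bash

python3 -m jog '[{"grip":1,"xyz":[-2.5,1.5,0],"turn":[0,0,0]},{"grip":1,"xyz":[0,0,12],"turn":[0,0,0]},{"grip":1,"xyz":[0,0,8],"turn":[0,0,0]},{"grip":1,"xyz":[0,0,4],"turn":[0,0,0]},{"grip":1,"xyz":[0,0,0],"turn":[0,0,0]}]'; python3 go.py 609 -59.6 68 1.594
```

```text
time_s: 14.82
ee_pos: [609.9, -57.0, 135.4]
eef_rot: [0.697, 0.717, 0.001, 0.001]
wrist_force: [0.3, 0.4, -3.4]
grip_width: 60.0
shift [-2.6 -1.2 67.4] turn [0.003 0.001 0.005] upright-shift [-2.6 -1.  67.4] q6 -0.25 F [ 0.3  0.4 -3.4]
```

```bash

python3 -m jog '[{"grip":1,"xyz":[-2.5,-1,5],"turn":[0.003,0.001,0.005]},{"grip":1,"xyz":[0,0,12],"turn":[0,0,0]},{"grip":1,"xyz":[0,0,12],"turn":[0,0,0]},{"grip":1,"xyz":[0,0,12],"turn":[0,0,0]},{"grip":1,"xyz":[0,0,0],"turn":[0,0,0]}]'; python3 go.py 609 -59.6 68 1.594
```

```text
time_s: 15.23
ee_pos: [611.6, -60.5, 96.3]
eef_rot: [0.699, 0.715, 0.002, 0.003]
wrist_force: [-0.2, 1.4, -6.7]
grip_width: 59.8
shift [ 1.  -2.8 28.3] turn [ 0.007  0.001 -0.001] upright-shift [ 1.  -2.6 28.3] q6 -0.25 F [-0.2  1.4 -6.7]
```

```bash

python3 -m jog '[{"grip":1,"xyz":[1,-2.5,8],"turn":[0.005,0,0]},{"grip":1,"xyz":[0,0,8],"turn":[0,0,0]},{"grip":1,"xyz":[0,0,8],"turn":[0,0,0]},{"grip":1,"xyz":[0,0,0],"turn":[0,0,0]}]'; python3 go.py 609 -59.6 68 1.594;python3 -m jog '[{"grip":1,"xyz":[0,0,4],"turn":[0,0,0]},{"grip":1,"xyz":[0,0,4],"turn":[0,0,0]}]'; python3 go.py 609 -59.6 68 1.594
```

```text
time_s: 15.57
ee_pos: [610.8, -60.2, 72.7]
eef_rot: [0.699, 0.715, 0.001, 0.003]
wrist_force: [0.3, 1.3, -5.7]
grip_width: 59.7
shift [ 0.6 -1.8  4.7] turn [ 0.006  0.002 -0.001] upright-shift [ 0.6 -1.8  4.7] q6 -0.24 F [ 0.3  1.3 -5.7]
time_s: 15.73
ee_pos: [611.7, -60.2, 67.5]
eef_rot: [0.699, 0.715, 0.002, 0.004]
wrist_force: [-13.2, 4.3, 45.9]
grip_width: 59.8
shift [ 0.6 -2.7 -0.5] turn [ 0.008  0.003 -0.   ] upright-shift [ 0.6 -2.7 -0.5] q6 -0.24 F [-13.2   4.3  45.9]
```

```bash

python3 -m jog '[{"grip":1,"xyz":[0,0,-0.5],"turn":[0,0,0]},{"grip":0,"xyz":[0,0,0],"turn":[0,0,0]},{"grip":0,"xyz":[0,0,0],"turn":[0,0,0]},{"grip":0,"xyz":[0,0,0],"turn":[0,0,0]},{"grip":0,"xyz":[0,0,0],"turn":[0,0,0]},{"grip":0,"xyz":[0,0,0],"turn":[0,0,0]},{"grip":0,"xyz":[0,0,-15],"turn":[0,0,0]},{"grip":0,"xyz":[0,0,-30],"turn":[0,0,0]},{"grip":0,"xyz":[0,0,-40],"turn":[0,0,0]},{"grip":0,"xyz":[0,0,-40],"turn":[0,0,0]},{"grip":0,"xyz":[0,0,-40],"turn":[0,0,0]},{"grip":0,"xyz":[0,0,-20],"turn":[0,0,0]},{"grip":0,"xyz":[0,0,0],"turn":[0,0,0]}]'; python3 go.py 440 -75 230 1.594; python3 book.py wrist 609 -62 98 120; cp pics/last_wrist.png pics/w4.png; python3 book.py wrist 440 -75
python3 - <<'E'
from h import *
z=np.load("w1.npz"); ps=(z["t"],Ro.from_quat(z["q"]),None); P=cloud("wrist",z["d"],ps)
m=(abs(P[...,2]-90)<5)&(np.hypot(P[...,0]-440,P[...,1]+75)<60); b=cv2.boxPoints(cv2.minAreaRect(P[m][:,:2].astype(np.float32))); e=max([b[1]-b[0],b[2]-b[1]],key=np.linalg.norm); print(np.arctan2(e[1],e[0]))
E
```

```text
time_s: 16.82
ee_pos: [608.7, -60.1, 258.1]
eef_rot: [0.7, 0.715, 0.0, 0.001]
wrist_force: [0.3, 0.1, -1.1]
grip_width: 91.6
shift [ -11.3 -169.1   27.9] turn [ 0.002  0.001 -0.002] upright-shift [ -11.  -169.    28.1] q6 -0.24 F [ 0.3  0.1 -1.1]
[609. -60. 258.] 2046
centre [611.7 -61.8] size [59.8 33.8] long-axis yaw 0.022 z [105.9 107.9 110. ] rgb [234.  161.  169.5]
[608. -60. 257.] 1894
centre [439.6 -75. ] size [34.7 60.2] long-axis yaw -0.352 z [86.4 88.9 91.1] rgb [125.  215.  139.5]
-0.34818676
```

Red is seated: its top is at z=108 and it is aligned, 2.5 mm off centre. Green is next. It is the one with green covers at (439.6,-75); the look-alikes are purple.

```bash

python3 -m jog '[{"grip":0,"xyz":[-2,-38,5],"turn":[0,0,0]},{"grip":0,"xyz":[-2,-38,5],"turn":[0,0,0]},{"grip":0,"xyz":[-2,-38,5],"turn":[0,0,0]},{"grip":0,"xyz":[-2,-38,5],"turn":[0,0,0]},{"grip":0,"xyz":[-2,-20,0],"turn":[0,0,0]},{"grip":0,"xyz":[0,0,0],"turn":[0,0,0.125]},{"grip":0,"xyz":[0,0,0],"turn":[0,0,0.125]},{"grip":0,"xyz":[0,0,0],"turn":[0,0,0.125]},{"grip":0,"xyz":[0,0,0],"turn":[0,0,0]}]'; python3 go.py 439.6 -75 150 1.22; python3 book.py wrist 440 -75
```

```text
time_s: 17.67
ee_pos: [416.1, -69.8, 210.9]
eef_rot: [0.823, 0.568, -0.014, -0.018]
wrist_force: [0.3, 0.3, -0.2]
grip_width: 91.6
shift [ 3.7 26.6 59.7] turn [-0.045  0.003 -0.012] upright-shift [ 3.2 23.9 60.9] q6 0.02 F [ 0.3  0.3 -0.2]
[416. -70. 211.] 2454
centre [439.4 -74.7] size [33.9 60. ] long-axis yaw -0.353 z [87.1 89.  91. ] rgb [165. 226. 184.]
```

```bash

python3 -m jog '[{"grip":0,"xyz":[2,14,0],"turn":[-0.03,0,-0.012]},{"grip":0,"xyz":[2,10,15],"turn":[-0.015,0,0]},{"grip":0,"xyz":[0,0,35],"turn":[0,0,0]},{"grip":0,"xyz":[0,0,15],"turn":[0,0,0]},{"grip":0,"xyz":[0,0,0],"turn":[0,0,0]}]'; python3 go.py 439.6 -74.8 50 1.22
```

```text
time_s: 18.13
ee_pos: [439.1, -73.8, 138.5]
eef_rot: [0.811, 0.585, -0.002, -0.001]
wrist_force: [0.1, 0.5, -0.4]
grip_width: 91.8
shift [-0.6  1.2 88.5] turn [-0.004  0.003  0.029] upright-shift [-0.8  0.8 88.5] q6 -0.01 F [ 0.1  0.5 -0.4]
```

```bash

python3 -m jog '[{"grip":0,"xyz":[0,1,30],"turn":[-0.004,0,0.025]},{"grip":0,"xyz":[0,0,30],"turn":[0,0,0]},{"grip":0,"xyz":[0,0,15],"turn":[0,0,0]},{"grip":0,"xyz":[0,0,8],"turn":[0,0,0]},{"grip":0,"xyz":[0,0,5],"turn":[0,0,0]},{"grip":0,"xyz":[0,0,0],"turn":[0,0,0]}]'; python3 go.py 439.6 -74.8 50 1.22
```

```text
time_s: 18.63
ee_pos: [440.1, -74.0, 46.9]
eef_rot: [0.814, 0.581, -0.002, -0.001]
wrist_force: [-0.8, -0.4, -0.3]
grip_width: 91.9
shift [-0.9 -0.2 -3.1] turn [-0.003  0.003  0.02 ] upright-shift [-0.9 -0.2 -3.1] q6 -0.0 F [-0.8 -0.4 -0.3]
```

```bash

python3 -m jog '[{"grip":0,"xyz":[-1,0,-3],"turn":[-0.003,0.003,0.02]},{"grip":0,"xyz":[0,0,0],"turn":[0,0,0]},{"grip":1,"xyz":[0,0,0],"turn":[0,0,0]},{"grip":1,"xyz":[0,0,0],"turn":[0,0,0]},{"grip":1,"xyz":[0,0,0],"turn":[0,0,0]},{"grip":1,"xyz":[0,0,0],"turn":[0,0,0]},{"grip":1,"xyz":[0,0,0],"turn":[0,0,0]},{"grip":1,"xyz":[0,0,0],"turn":[0,0,0]},{"grip":1,"xyz":[0,0,0],"turn":[0,0,0]}]'; python3 go.py 439.6 -74.8 50 1.22
```

```text
time_s: 19.38
ee_pos: [442.4, -75.9, 54.8]
eef_rot: [0.82, 0.573, 0.003, 0.003]
wrist_force: [0.3, 0.8, -0.8]
grip_width: 59.7
shift [ 0.  -3.1  4.7] turn [ 0.008 -0.001  0.   ] upright-shift [ 0.1 -3.   4.8] q6 0.01 F [ 0.3  0.8 -0.8]
```

```bash

python3 -m jog '[{"grip":1,"xyz":[0,0,-30],"turn":[0,0,0]},{"grip":1,"xyz":[0,0,-40],"turn":[0,0,0]},{"grip":1,"xyz":[0,0,-35],"turn":[0,0,-0.12]},{"grip":1,"xyz":[0,0,-10],"turn":[0,0,-0.12]},{"grip":1,"xyz":[0,0,0],"turn":[0,0,-0.12]},{"grip":1,"xyz":[-13,36,0],"turn":[0,0,0]},{"grip":1,"xyz":[-13,36,0],"turn":[0,0,0]},{"grip":1,"xyz":[-13,36,0],"turn":[0,0,0]},{"grip":1,"xyz":[-13,36,0],"turn":[0,0,0]},{"grip":1,"xyz":[-7,20,0],"turn":[0,0,0]},{"grip":1,"xyz":[0,0,0],"turn":[0,0,0]}]'; python3 go.py 610.9 -137 155 1.594
```

```text
time_s: 20.3
ee_pos: [606.9, -129.8, 169.6]
eef_rot: [0.697, 0.717, -0.001, -0.003]
wrist_force: [-0.5, 0.1, -1.9]
grip_width: 59.7
shift [-7.3  3.9 14.6] turn [-0.006 -0.003  0.005] upright-shift [-7.3  3.8 14.6] q6 -0.36 F [-0.5  0.1 -1.9]
```

```bash

python3 -m jog '[{"grip":1,"xyz":[-6,3,6],"turn":[-0.005,-0.003,0.005]},{"grip":1,"xyz":[-1,1,6],"turn":[0,0,0]},{"grip":1,"xyz":[0,0,0],"turn":[0,0,0]}]'; python3 go.py 610.9 -137 155 1.594; python3 - <<'E'
from h import *
ps=pose(); im,d=optics.capture("wrist"); P=cloud("wrist",d,ps); X,Y,Z=[P[...,i] for i in range(3)]
hsv=cv2.cvtColor(im,cv2.COLOR_RGB2HSV); g=(d>0)&(hsv[...,0]>45)&(hsv[...,0]<85)&(hsv[...,1]>110)&(abs(X-611)<20)
m=g&(Z>112)&(Z<175)&(Y>-150)&(Y<-100); print(m.sum(),ps[0].round(1))
A=np.c_[X[m]-611,Z[m]-140,np.ones(m.sum())]; print("face",np.linalg.lstsq(A,Y[m],rcond=None)[0].round(3),"bookcentre-TCP",round(np.median(Y[m])-17-ps[0][1],1))
k=g&(Z>76)&(Z<88)&(Y>-125)&(Y<-90); print("leaf y",k.sum(),np.median(Y[k]),"-> centre",np.median(Y[k])-23.7)
E
```

```text
time_s: 20.55
ee_pos: [610.0, -136.9, 153.9]
eef_rot: [0.699, 0.715, -0.001, -0.002]
wrist_force: [-0.6, 0.0, -2.0]
grip_width: 60.0
shift [-0.1  0.9 -1.1] turn [-0.005 -0.001 -0.   ] upright-shift [-0.1  0.9 -1.1] q6 -0.37 F [-0.6  0.  -2. ]
2488 [ 610.  -136.9  153.9]
face [ 2.30000e-02  1.00000e-03 -1.20219e+02] bookcentre-TCP -0.3
leaf y 406 -112.60415766715624 -> centre -136.30415766715623
```

```bash

python3 -m jog '[{"grip":1,"xyz":[0,0,12],"turn":[-0.004,0,0]},{"grip":1,"xyz":[0,0,12],"turn":[0,0,0]},{"grip":1,"xyz":[0,0,12],"turn":[0,0,0]},{"grip":1,"xyz":[0,0,0],"turn":[0,0,0]}]'; python3 go.py 610.9 -137 72.8 1.594
```

```text
time_s: 20.93
ee_pos: [607.7, -136.1, 119.5]
eef_rot: [0.699, 0.715, 0.001, 0.001]
wrist_force: [0.6, -0.4, -1.1]
grip_width: 59.9
shift [-1.   3.1 46.7] turn [ 0.002 -0.    -0.   ] upright-shift [-1.   3.2 46.7] q6 -0.37 F [ 0.6 -0.4 -1.1]
```

```bash

python3 -m jog '[{"grip":1,"xyz":[-1,3,8],"turn":[0.002,0,0]},{"grip":1,"xyz":[0,0,10],"turn":[0,0,0]},{"grip":1,"xyz":[0,0,10],"turn":[0,0,0]},{"grip":1,"xyz":[0,0,8],"turn":[0,0,0]},{"grip":1,"xyz":[0,0,0],"turn":[0,0,0]}]'; python3 go.py 610.9 -137 72.8 1.594
```

```text
time_s: 21.35
ee_pos: [611.6, -136.8, 85.6]
eef_rot: [0.699, 0.716, 0.001, 0.003]
wrist_force: [1.0, 0.4, -4.3]
grip_width: 59.8
shift [-0.2 -0.8 12.8] turn [0.005 0.002 0.001] upright-shift [-0.2 -0.7 12.8] q6 -0.37 F [ 1.   0.4 -4.3]
```

```bash

python3 -m jog '[{"grip":1,"xyz":[0,-0.5,6],"turn":[0.004,0,0]},{"grip":1,"xyz":[0,0,5],"turn":[0,0,0]},{"grip":1,"xyz":[0,0,2],"turn":[0,0,0]}]'; python3 go.py 610.9 -137 72.8 1.594; python3 -m jog '[{"grip":1,"xyz":[0,0,2],"turn":[0,0,0]}]'
```

```text
time_s: 21.6
ee_pos: [611.2, -136.9, 72.4]
eef_rot: [0.698, 0.716, -0.0, 0.001]
wrist_force: [-6.8, 1.3, 21.6]
grip_width: 59.7
shift [-0.1 -0.3 -0.4] turn [0.001 0.002 0.001] upright-shift [-0.1 -0.3 -0.4] q6 -0.37 F [-6.8  1.3 21.6]
time_s: 21.68
ee_pos: [611.2, -136.9, 72.4]
eef_rot: [0.698, 0.716, -0.0, 0.001]
wrist_force: [-9.3, 3.0, 28.5]
grip_width: 59.7
```

Seated. I release, rise, check, and head for yellow.

```bash

python3 -m jog '[{"grip":1,"xyz":[0,0,-0.5],"turn":[0,0,0]},{"grip":0,"xyz":[0,0,0],"turn":[0,0,0]},{"grip":0,"xyz":[0,0,0],"turn":[0,0,0]},{"grip":0,"xyz":[0,0,0],"turn":[0,0,0]},{"grip":0,"xyz":[0,0,0],"turn":[0,0,0]},{"grip":0,"xyz":[0,0,0],"turn":[0,0,0]},{"grip":0,"xyz":[0,0,-15],"turn":[0,0,0]},{"grip":0,"xyz":[0,0,-30],"turn":[0,0,0]},{"grip":0,"xyz":[0,0,-40],"turn":[0,0,0]},{"grip":0,"xyz":[0,0,-40],"turn":[0,0,0]},{"grip":0,"xyz":[0,0,-40],"turn":[0,0,0]},{"grip":0,"xyz":[0,0,-20],"turn":[0,0,0]},{"grip":0,"xyz":[0,0,0],"turn":[0,0,0]}]'; python3 book.py wrist 611 -137 98 120; python3 book.py scene 364 -234;python3 go.py 364 -234 230 1.594
```

```text
time_s: 22.77
ee_pos: [609.2, -136.4, 261.4]
eef_rot: [0.699, 0.715, -0.003, -0.003]
wrist_force: [0.2, 0.2, -0.4]
grip_width: 91.7
[ 609. -136.  261.] 2033
centre [ 610.5 -115.7] size [59.5 75.9] long-axis yaw -1.546 z [105.9 107.9 109.9] rgb [185. 221. 153.]
[ 609. -136.  260.] 144
centre [ 365.  -233.7] size [66.5 33.2] long-axis yaw 0.108 z [84.9 88.2 90.9] rgb [186.5 161.  106. ]
shift [ -92.4 -245.8   30.2] turn [-0.014 -0.003 -0.   ] upright-shift [ -92.4 -246.1   27.1] q6 -0.36 F [ 0.8  0.4 -0.9]
```

```bash

python3 -m jog '[{"grip":0,"xyz":[-14,-38,3],"turn":[-0.014,0,0]},{"grip":0,"xyz":[-14,-38,3],"turn":[0,0,0]},{"grip":0,"xyz":[-14,-38,3],"turn":[0,0,0]},{"grip":0,"xyz":[-14,-38,3],"turn":[0,0,0]},{"grip":0,"xyz":[-14,-38,3],"turn":[0,0,0]},{"grip":0,"xyz":[-14,-38,3],"turn":[0,0,0]},{"grip":0,"xyz":[-6,-15,0],"turn":[0,0,0]},{"grip":0,"xyz":[0,0,0],"turn":[0,0,0]}]'; python3 go.py 364 -234 150 1.6; python3 book.py wrist 364 -234
```

```text
time_s: 23.53
ee_pos: [354.8, -225.9, 217.6]
eef_rot: [0.697, 0.717, -0.002, -0.019]
wrist_force: [0.7, -1.4, -0.8]
grip_width: 91.9
shift [-10.   10.9  67.1] turn [-0.029 -0.024 -0.001] upright-shift [-8.4  8.9 67.6] q6 -0.77 F [ 0.7 -1.4 -0.8]
[ 355. -226.  218.] 2269
centre [ 365.  -233.3] size [60.1 34.6] long-axis yaw 0.113 z [87.2 89.  91. ] rgb [231. 220. 148.]
```

View pics/last_wrist.png

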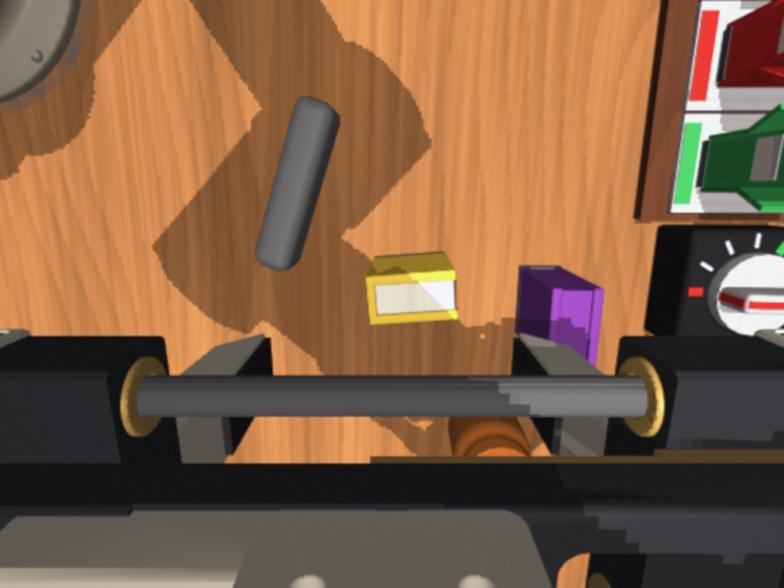

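```bash

python3 -m jog '[{"grip":0,"xyz":[-5,6,5],"turn":[-0.025,-0.02,-0.08]},{"grip":0,"xyz":[-3,3,20],"turn":[0,0,0]},{"grip":0,"xyz":[0,0,30],"turn":[0,0,0]},{"grip":0,"xyz":[0,0,15],"turn":[0,0,0]},{"grip":0,"xyz":[0,0,0],"turn":[0,0,0]}]'; python3 go.py 365 -233.3 50 1.684
```

```text
time_s: 24.0
ee_pos: [368.3, -230.4, 140.7]
eef_rot: [0.666, 0.746, 0.002, -0.004]
wrist_force: [-0.9, 0.6, -0.2]
grip_width: 91.8
shift [-3.3 -3.4 90.7] turn [-0.002 -0.009 -0.001] upright-shift [-2.5 -3.6 90.7] q6 -0.85 F [-0.9  0.6 -0.2]
```

```bash

python3 -m jog '[{"grip":0,"xyz":[-3,-3,25],"turn":[0,-0.009,0]},{"grip":0,"xyz":[0,0,30],"turn":[0,0,0]},{"grip":0,"xyz":[0,0,15],"turn":[0,0,0]},{"grip":0,"xyz":[0,0,8],"turn":[0,0,0]},{"grip":0,"xyz":[0,0,5],"turn":[0,0,0]},{"grip":0,"xyz":[0,0,0],"turn":[0,0,0]}]'; python3 go.py 365 -233.3 50 1.684
```

```text
time_s: 24.5
ee_pos: [370.5, -231.0, 52.9]
eef_rot: [0.665, 0.747, -0.0, -0.002]
wrist_force: [0.1, -0.3, -0.0]
grip_width: 91.8
shift [-1.6 -5.7  3. ] turn [-0.003 -0.003  0.004] upright-shift [-1.6 -5.7  2.9] q6 -0.85 F [ 0.1 -0.3 -0. ]
```

```bash

python3 -m jog '[{"grip":0,"xyz":[-2,-5,3],"turn":[0,0,0]},{"grip":0,"xyz":[0,0,0],"turn":[0,0,0]},{"grip":1,"xyz":[0,0,0],"turn":[0,0,0]},{"grip":1,"xyz":[0,0,0],"turn":[0,0,0]},{"grip":1,"xyz":[0,0,0],"turn":[0,0,0]},{"grip":1,"xyz":[0,0,0],"turn":[0,0,0]},{"grip":1,"xyz":[0,0,0],"turn":[0,0,0]},{"grip":1,"xyz":[0,0,0],"turn":[0,0,0]},{"grip":1,"xyz":[0,0,0],"turn":[0,0,0]}]'; python3 go.py 365 -233.3 50 1.684
```

```text
time_s: 25.25
ee_pos: [367.8, -235.0, 52.8]
eef_rot: [0.664, 0.747, -0.0, 0.001]
wrist_force: [-0.3, -1.4, -2.5]
grip_width: 60.0
shift [ 2.  -2.6  2.8] turn [0.001 0.001 0.004] upright-shift [ 2.  -2.6  2.8] q6 -0.86 F [-0.3 -1.4 -2.5]
```

```bash

python3 -m jog '[{"grip":1,"xyz":[0,0,-30],"turn":[0,0,0]},{"grip":1,"xyz":[0,0,-40],"turn":[0,0,0]},{"grip":1,"xyz":[0,0,-40],"turn":[0,0,0]},{"grip":1,"xyz":[0,0,-30],"turn":[0,0,0.09]},{"grip":1,"xyz":[33,24,0],"turn":[0,0,0]},{"grip":1,"xyz":[33,24,0],"turn":[0,0,0]},{"grip":1,"xyz":[33,24,0],"turn":[0,0,0]},{"grip":1,"xyz":[33,24,0],"turn":[0,0,0]},{"grip":1,"xyz":[33,24,0],"turn":[0,0,0]},{"grip":1,"xyz":[33,24,0],"turn":[0,0,0]},{"grip":1,"xyz":[33,24,0],"turn":[0,0,0]},{"grip":1,"xyz":[33,24,0],"turn":[0,0,0]},{"grip":1,"xyz":[20,15,0],"turn":[0,0,0]},{"grip":1,"xyz":[0,0,0],"turn":[0,0,0]}]'; python3 go.py 605.7 86.2 155 1.594
```

```text
time_s: 26.42
ee_pos: [573.4, 62.2, 197.6]
eef_rot: [0.703, 0.711, 0.001, -0.001]
wrist_force: [-0.3, -0.3, -2.0]
grip_width: 59.6
shift [23.5 32.6 42.6] turn [-0.001 -0.003 -0.012] upright-shift [23.2 32.9 42.6] q6 -0.04 F [-0.3 -0.3 -2. ]
```

```bash

python3 -m jog '[{"grip":1,"xyz":[12,17,10],"turn":[0,0,-0.012]},{"grip":1,"xyz":[10,14,15],"turn":[0,0,0]},{"grip":1,"xyz":[2,2,15],"turn":[0,0,0]},{"grip":1,"xyz":[0,0,0],"turn":[0,0,0]}]'; python3 go.py 605.7 86.2 155 1.594; python3 - <<'E'
from h import *
ps=pose(); im,d=optics.capture("wrist"); P=cloud("wrist",d,ps); X,Y,Z=[P[...,i] for i in range(3)]
hsv=cv2.cvtColor(im,cv2.COLOR_RGB2HSV); g=(d>0)&(hsv[...,0]>22)&(hsv[...,0]<36)&(hsv[...,1]>110)&(abs(X-606)<20)
m=g&(Z>112)&(Z<175)&(Y>75)&(Y<125); print(m.sum(),ps[0].round(1))
A=np.c_[X[m]-606,Z[m]-140,np.ones(m.sum())]; print("face",np.linalg.lstsq(A,Y[m],rcond=None)[0].round(3),"bookcentre-TCP",round(np.median(Y[m])-17-ps[0][1],1))
k=g&(Z>76)&(Z<88)&(Y>98)&(Y<130); print("leaf y",k.sum(),np.median(Y[k]),"-> centre",np.median(Y[k])-23.7)
E
```

```text
time_s: 26.75
ee_pos: [605.9, 89.1, 154.7]
eef_rot: [0.697, 0.717, -0.001, -0.002]
wrist_force: [-1.7, -0.5, -2.6]
grip_width: 60.1
shift [-2.9 -0.3 -0.3] turn [-0.004 -0.002  0.005] upright-shift [-2.9 -0.2 -0.3] q6 -0.01 F [-1.7 -0.5 -2.6]
171 [605.9  89.1 154.7]
face [2.70000e-02 3.00000e-03 1.08223e+02] bookcentre-TCP 2.2
leaf y 323 112.98144119451408 -> centre 89.28144119451407
```

```bash

python3 -m jog '[{"grip":1,"xyz":[-2.7,0,8],"turn":[-0.004,0,0.005]},{"grip":1,"xyz":[0,0,12],"turn":[0,0,0]},{"grip":1,"xyz":[0,0,8],"turn":[0,0,0]},{"grip":1,"xyz":[0,0,0],"turn":[0,0,0]}]'; python3 go.py 605.9 86.4 70.8 1.594
```

```text
time_s: 27.13
ee_pos: [605.9, 82.9, 129.2]
eef_rot: [0.7, 0.714, 0.002, 0.001]
wrist_force: [-0.1, -0.1, -2.7]
grip_width: 59.9
shift [ 3.4 -0.2 58.4] turn [ 0.005 -0.001 -0.004] upright-shift [ 3.5  0.1 58.4] q6 -0.01 F [-0.1 -0.1 -2.7]
```

```bash

python3 -m jog '[{"grip":1,"xyz":[3.2,0,5],"turn":[0.004,0,-0.003]},{"grip":1,"xyz":[0,0,10],"turn":[0,0,0]},{"grip":1,"xyz":[0,0,10],"turn":[0,0,0]},{"grip":1,"xyz":[0,0,10],"turn":[0,0,0]},{"grip":1,"xyz":[0,0,6],"turn":[0,0,0]},{"grip":1,"xyz":[0,0,0],"turn":[0,0,0]}]'; python3 go.py 605.9 86.4 70.8 1.594
```

```text
time_s: 27.63
ee_pos: [608.4, 85.4, 89.1]
eef_rot: [0.699, 0.715, 0.004, 0.003]
wrist_force: [0.5, 0.6, -0.8]
grip_width: 59.7
shift [ 1.1 -2.6 18.3] turn [ 0.009 -0.001 -0.002] upright-shift [ 1.1 -2.5 18.3] q6 -0.01 F [ 0.5  0.6 -0.8]
```

```bash

python3 -m jog '[{"grip":1,"xyz":[1,-2,6],"turn":[0.008,0,0]},{"grip":1,"xyz":[0,0,6],"turn":[0,0,0]},{"grip":1,"xyz":[0,0,5],"turn":[0,0,0]},{"grip":1,"xyz":[0,0,2],"turn":[0,0,0]}]'; python3 go.py 605.9 86.4 70.8 1.594; python3 -m jog '[{"grip":1,"xyz":[0,0,2],"turn":[0,0,0]}]'
```

```text
time_s: 27.97
ee_pos: [607.2, 86.2, 70.5]
eef_rot: [0.699, 0.715, 0.001, 0.001]
wrist_force: [-7.2, -0.4, 27.1]
grip_width: 60.0
shift [ 0.2 -1.3 -0.3] turn [ 0.003 -0.    -0.001] upright-shift [ 0.2 -1.3 -0.3] q6 -0.01 F [-7.2 -0.4 27.1]
time_s: 28.05
ee_pos: [607.2, 86.2, 70.4]
eef_rot: [0.699, 0.715, 0.001, 0.001]
wrist_force: [-7.8, -1.6, 27.8]
grip_width: 59.9
```

```bash

python3 -m jog '[{"grip":1,"xyz":[0,0,-0.5],"turn":[0,0,0]},{"grip":0,"xyz":[0,0,0],"turn":[0,0,0]},{"grip":0,"xyz":[0,0,0],"turn":[0,0,0]},{"grip":0,"xyz":[0,0,0],"turn":[0,0,0]},{"grip":0,"xyz":[0,0,0],"turn":[0,0,0]},{"grip":0,"xyz":[0,0,0],"turn":[0,0,0]},{"grip":0,"xyz":[0,0,-15],"turn":[0,0,0]},{"grip":0,"xyz":[0,0,-30],"turn":[0,0,0]},{"grip":0,"xyz":[0,0,-40],"turn":[0,0,0]},{"grip":0,"xyz":[0,0,-40],"turn":[0,0,0]},{"grip":0,"xyz":[0,0,-40],"turn":[0,0,0]},{"grip":0.5,"xyz":[0,0,-20],"turn":[0,0,0]},{"grip":0.5,"xyz":[0,0,0],"turn":[0,0,0]}]'; python3 book.py wrist 606 88 98 120; python3 -m jog '[{"grip":0.5,"xyz":[-38,0,0],"turn":[0,0,-0.02]},{"grip":0.5,"xyz":[-38,0,0],"turn":[0,0,0]},{"grip":0.5,"xyz":[-38,0,0],"turn":[0,0,0]},{"grip":0.5,"xyz":[-38,0,0],"turn":[0,0,0]},{"grip":0.5,"xyz":[-38,0,0],"turn":[0,0,0]},{"grip":0.5,"xyz":[-38,0,0],"turn":[0,0,0]},{"grip":0.5,"xyz":[-38,0,0],"turn":[0,0,0]},{"grip":0.5,"xyz":[-38,0,0],"turn":[0,0,0]},{"grip":0.5,"xyz":[-10,0,0],"turn":[0,0,0]},{"grip":0.5,"xyz":[0,0,0],"turn":[0,0,-0.125]},{"grip":0.5,"xyz":[0,0,0],"turn":[0,0,-0.125]},{"grip":0.5,"xyz":[0,0,0],"turn":[0,0,-0.125]},{"grip":0.5,"xyz":[0,0,0],"turn":[0,0,-0.125]},{"grip":0.5,"xyz":[0,0,0],"turn":[0,0,-0.125]},{"grip":0.5,"xyz":[0,0,0],"turn":[0,0,-0.125]},{"grip":0.5,"xyz":[0,0,0],"turn":[0,0,-0.125]},{"grip":0.5,"xyz":[0,0,0],"turn":[0,0,-0.125]},{"grip":0.5,"xyz":[0,0,0],"turn":[0,0,-0.125]}]'; python3 go.py 613.4 -228.5 150 3.165
```

```text
time_s: 29.13
ee_pos: [604.2, 86.1, 258.0]
eef_rot: [0.7, 0.714, -0.003, -0.004]
wrist_force: [0.6, -0.3, -0.4]
grip_width: 82.6
[604.  86. 258.] 2054
centre [607.2  87.8] size [60.  34.3] long-axis yaw 0.026 z [105.8 107.7 109.7] rgb [229. 233. 179.]
time_s: 30.68
ee_pos: [604.7, -234.9, 211.1]
eef_rot: [0.195, 0.98, 0.007, -0.035]
wrist_force: [0.3, 0.4, 0.0]
grip_width: 46.0
shift [-9.9  9.2 60.6] turn [ 0.015 -0.07  -0.416] upright-shift [-8.8  6.2 61.1] q6 -1.66 F [0.3 0.4 0. ]
```

```bash

python3 -m jog '[{"grip":0.5,"xyz":[-6,4,0],"turn":[0,-0.035,-0.11]},{"grip":0.5,"xyz":[-4,3,0],"turn":[0,-0.035,-0.11]},{"grip":0.5,"xyz":[0,0,0],"turn":[0,0,-0.11]},{"grip":0.5,"xyz":[0,0,10],"turn":[0,0,-0.1]},{"grip":0.5,"xyz":[0,0,20],"turn":[0,0,0]},{"grip":0.5,"xyz":[0,0,0],"turn":[0,0,0]}]'; python3 go.py 613.4 -228.5 68 3.165
```

```text
time_s: 31.18
ee_pos: [612.8, -225.9, 166.3]
eef_rot: [-0.034, 0.999, 0.009, -0.006]
wrist_force: [-0.2, 0.4, -1.4]
grip_width: 45.7
shift [-1.6 -4.5 98.3] turn [ 0.018 -0.012  0.045] upright-shift [-0.5 -2.6 98.3] q6 -2.12 F [-0.2  0.4 -1.4]
```

```bash

python3 -m jog '[{"grip":0.5,"xyz":[-0.5,-3,20],"turn":[0.018,-0.012,0.045]},{"grip":0.5,"xyz":[0,0,25],"turn":[0,0,0]},{"grip":0.5,"xyz":[0,0,15],"turn":[0,0,0]},{"grip":0.5,"xyz":[0,0,5],"turn":[0,0,0]},{"grip":0.5,"xyz":[0,0,0],"turn":[0,0,0]}]'; python3 go.py 613.4 -228.5 68 3.165
```

```text
time_s: 31.6
ee_pos: [611.1, -225.6, 94.9]
eef_rot: [-0.01, 1.0, 0.002, -0.003]
wrist_force: [0.4, 0.4, -1.0]
grip_width: 46.1
shift [-2.4 -3.  26.9] turn [ 0.004 -0.007 -0.004] upright-shift [-2.2 -2.9 26.9] q6 -2.06 F [ 0.4  0.4 -1. ]
```

```bash

python3 -m jog '[{"grip":0.5,"xyz":[-2,-3,10],"turn":[0.004,-0.007,-0.004]},{"grip":0.5,"xyz":[0,0,10],"turn":[0,0,0]},{"grip":0.5,"xyz":[0,0,4],"turn":[0,0,0]},{"grip":0.5,"xyz":[0,0,0],"turn":[0,0,0]}]'; python3 go.py 613.4 -228.5 68 3.165
```

```text
time_s: 31.93
ee_pos: [614.0, -228.4, 71.7]
eef_rot: [-0.011, 1.0, -0.0, 0.001]
wrist_force: [0.2, -0.5, 0.4]
grip_width: 45.8
shift [ 0.6 -0.1  3.7] turn [-0.     0.001 -0.   ] upright-shift [ 0.6 -0.1  3.7] q6 -2.07 F [ 0.2 -0.5  0.4]
```

```bash

python3 -m jog '[{"grip":1,"xyz":[0,0,0],"turn":[0,0,0]},{"grip":1,"xyz":[0,0,0],"turn":[0,0,0]},{"grip":1,"xyz":[0,0,0],"turn":[0,0,0]},{"grip":1,"xyz":[0,0,0],"turn":[0,0,0]},{"grip":1,"xyz":[0,0,0],"turn":[0,0,0]},{"grip":1,"xyz":[0,0,0],"turn":[0,0,0]}]'; python3 go.py 613.4 -228.5 70 1.071;  python3 -m jog '[{"grip":1,"xyz":[0,0,0],"turn":[0,0,0.12]},{"grip":1,"xyz":[0,0,0],"turn":[0,0,0.12]},{"grip":1,"xyz":[0,0,0],"turn":[0,0,0.12]},{"grip":1,"xyz":[0,0,0],"turn":[0,0,0.12]},{"grip":1,"xyz":[0,0,0],"turn":[0,0,0.12]},{"grip":1,"xyz":[0,0,0],"turn":[0,0,0.12]},{"grip":1,"xyz":[0,0,0],"turn":[0,0,0]}]'; python3 go.py 613.4 -228.5 70 1.071
```

```text
time_s: 32.43
ee_pos: [615.3, -228.9, 74.7]
eef_rot: [-0.011, 1.0, -0.001, 0.002]
wrist_force: [0.4, -0.1, -1.8]
grip_width: 13.5
shift [1.9 0.5 4.7] turn [0.004 0.005 2.093] upright-shift [-0.5 -1.9  4.7] q6 -2.07 F [ 0.4 -0.1 -1.8]
time_s: 33.02
ee_pos: [614.8, -230.4, 74.7]
eef_rot: [0.356, 0.935, -0.001, 0.003]
wrist_force: [0.5, 0.3, -0.5]
grip_width: 13.7
shift [2.3 0.4 4.7] turn [0.004 0.005 1.343] upright-shift [ 0.9 -2.1  4.7] q6 -1.32 F [ 0.5  0.3 -0.5]
```

```bash

python3 -m jog '[{"grip":1,"xyz":[0,0,0],"turn":[0,0,0.12]},{"grip":1,"xyz":[0,0,0],"turn":[0,0,0.12]},{"grip":1,"xyz":[0,0,0],"turn":[0,0,0.12]},{"grip":1,"xyz":[0,0,0],"turn":[0,0,0.12]},{"grip":1,"xyz":[0,0,0],"turn":[0,0,0.12]},{"grip":1,"xyz":[1,0,0],"turn":[0,0,0.12]},{"grip":1,"xyz":[0,0,0],"turn":[0,0,0.12]},{"grip":1,"xyz":[0,0,0],"turn":[0,0,0.12]},{"grip":1,"xyz":[0,0,0],"turn":[0,0,0.12]},{"grip":1,"xyz":[0,0,0],"turn":[0,0,0.12]},{"grip":1,"xyz":[0,0,0],"turn":[0,0,0.08]},{"grip":1,"xyz":[0,0,0],"turn":[0,0,0]}]'; python3 go.py 613.4 -228.5 70 1.071
```

```text
time_s: 34.02
ee_pos: [612.4, -230.8, 74.7]
eef_rot: [0.847, 0.532, -0.002, 0.002]
wrist_force: [1.0, 0.0, -0.5]
grip_width: 14.0
shift [ 2.6 -0.1  4.7] turn [0.002 0.005 0.05 ] upright-shift [ 2.5 -0.2  4.7] q6 -0.02 F [ 1.   0.  -0.5]
```

```bash

python3 -m jog '[{"grip":1,"xyz":[0,0,0],"turn":[0,0,0.05]},{"grip":1,"xyz":[0,0,0],"turn":[0,0,0]},{"grip":0.5,"xyz":[0,0,0],"turn":[0,0,0]},{"grip":0.5,"xyz":[0,0,0],"turn":[0,0,0]},{"grip":0.5,"xyz":[0,0,0],"turn":[0,0,0]},{"grip":0.5,"xyz":[0,0,0],"turn":[0,0,0]},{"grip":0.5,"xyz":[0,0,-20],"turn":[0,0,0]},{"grip":0.5,"xyz":[0,0,-40],"turn":[0,0,0]},{"grip":0.5,"xyz":[0,0,-40],"turn":[0,0,0]},{"grip":0.5,"xyz":[0,0,-40],"turn":[0,0,0]},{"grip":0.5,"xyz":[0,0,-40],"turn":[0,0,0]},{"grip":0.5,"xyz":[0,0,-30],"turn":[0,0,0]},{"grip":0.5,"xyz":[-38,0,0],"turn":[0,0,0]},{"grip":0.5,"xyz":[-38,0,0],"turn":[0,0,0]},{"grip":0.5,"xyz":[0,0,0],"turn":[0,0,0]}]'; python3 - <<'E'
from h import *
ps=pose(); print(ps[0].round(0)); im,d=optics.capture("wrist"); save(im,"w9.png"); P=cloud("wrist",d,ps); X,Y,Z=[P[...,i] for i in range(3)]
def rect(m,n):
    q=P[m][:,:2].astype(np.float32)
    if len(q)<20: print(n,len(q));return
    c,s,a=cv2.minAreaRect(q); b=cv2.boxPoints((c,s,a)); e=max([b[1]-b[0],b[2]-b[1]],key=np.linalg.norm)
    print(n,np.round(c,1),np.round(s,1),"yaw",round(float(np.arctan2(e[1],e[0])),3),"z",np.median(Z[m]).round(1))
ok=d>0
rect(ok&(Z>82)&(Z<96)&(np.hypot(X-613.4,Y+228.5)<38),"bar")
for n,x,y in(("green",611,-137),("red",609,-62),("yellow",606,88)): rect(ok&(Z>98)&(Z<120)&(abs(X-x)<50)&(abs(Y-y)<30),n)
im2,_=optics.capture("side"); save(im2,"side9.png")
for cam in("side","scene"):
    if cam=="scene": optics.capture(cam)
    for n in("leg_knob","jar","cactus"):
        for r in mark_of(cam,n)[:1]: print(cam,n,round(r["score"],2),toworld(cam,r["centre"]).round(0))
E
```

```text
time_s: 35.27
ee_pos: [577.8, -296.6, 295.7]
eef_rot: [0.85, 0.528, -0.002, 0.003]
wrist_force: [0.1, -0.7, 0.3]
grip_width: 45.8
[ 578. -297.  296.]
bar [ 613.7 -229.4] [58.6 14. ] yaw 1.078 z 90.0
green [ 611.3 -137.5] [60.  34.5] yaw 0.025 z 107.7
red 0
yellow 0
side leg_knob 0.89 [603. 255.  51.]
side cactus 0.79 [421. 393.   4.]
scene leg_knob 0.71 [603. 250.  55.]
scene jar 0.57 [ 435. -372.    0.]
scene cactus 0.73 [419. 398.  -4.]
```

View pics/w9.png

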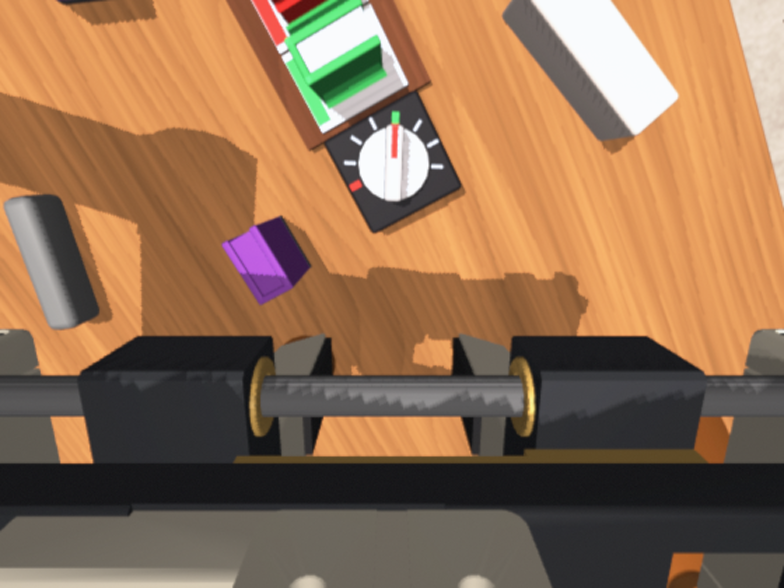

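View pics/side9.png

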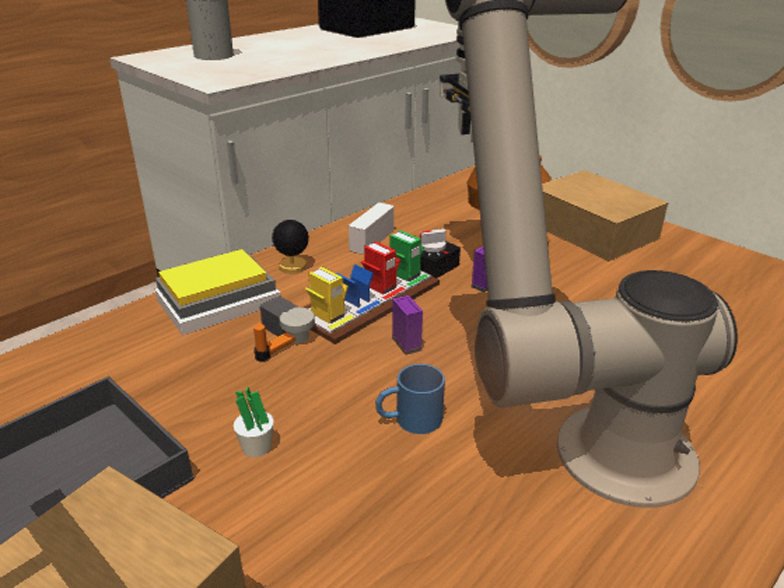

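```bash
python3 -c "
from h import *
print(robot.close_job())"
```

```text
the job is handed in; nothing more can be done
None
```

I handed the job in at about 35 s, with every part done in the order asked. The leg went out first, then the red, green and yellow guides, then the dial. No blue guide showed in any picture, so its bay stays empty.

Last checks:
- **Leg:** the knob was measured at about (603, 252), at the end stop (about 601, 251). It was still there in the final pictures.
- **Guides:** all three measured with their tops at about 108 mm, which puts them on the bay floor. They were within 3 mm of the bay middles and in line with the leaves (yaw 0.022 to 0.026 against 0.023). Red and yellow were measured right after I let go of each. Red's yaw and centre came from a clean fit, as did yellow's. Green was re-measured at the end. My last wrist picture did not cover red and yellow, but the last side picture shows both still standing in their bays.
- **Dial:** the pointer is on the green mark, with the bar at 1.078 rad against 1.071 expected.
- **Left alone:** the jar and succulent were found where they started, to within a few mm, and I never approached the purple look-alikes.

One thing was over: setting each guide on the floor gave brief wrist forces of 46 N for red and 28 N for green and yellow. The stated push is up to 20 N; I took those readings to be contact with the floor, and all were well under the 120 N wrist limit.

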